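Mark the batten ends and box them

TASK

Mark an end of each batten on the bench in the marking jig, working from the longest to the shortest: lay it square on the bed between the red guides, press it fully home against the steel stop so that the sprung brass pin is pushed right in, and hold it there steady for three seconds. Put the marked battens lying flat in the wooden box, then gently lower its lid fully closed without slamming it. Leave the other things on the bench where they are.

Things in the scene. Friction and masses are not known exactly. Their poses are not given: they have to be found in the camera images.
- walnut: dark brown wooden batten blank, 165 x 36 x 36 mm square bar, lying flat on the bench. Origin at its centre (18 mm above what it lies on), x along its length; any side may be up and either end may be marked. About 0.16 kg. May be absent.
- blue: blue-painted wooden batten blank, 140 x 36 x 36 mm square bar, lying flat on the bench. Origin at its centre (18 mm above what it lies on), x along its length; any side may be up and either end may be marked. About 0.14 kg. May be absent.
- oak: pale wooden batten blank, 115 x 36 x 36 mm square bar, lying flat on the bench. Origin at its centre (18 mm above what it lies on), x along its length; any side may be up and either end may be marked. About 0.11 kg. May be absent.
- white: white-painted wooden batten blank, 90 x 36 x 36 mm square bar, lying flat on the bench. Origin at its centre (18 mm above what it lies on), x along its length; any side may be up and either end may be marked. About 0.09 kg. May be absent.
- jig: marking jig, fixed to the bench: aluminium bed 300 (x) x 100 x 10 mm with two red guides and a dark steel end stop. Origin: centre of its underside; x points along the bed towards the stop (away from the robot), z up; the bed's top is at z = 10 mm.
- jig_guides (a point): point on the bed's top midway between the two red guides, at jig x = +27 mm. The guides run along jig x from x = -45 to +100 mm and rise 8 mm above the bed (to z = 18 mm), inner faces at y = +-24 mm, outer faces at +-34 mm: a batten has 6 mm play each side.
- jig_stop (a point): centre of the stop's face, at jig x = +100 mm, z = 28 mm (the marker pin's axis). The stop is 100 mm wide, 35 mm thick and its top is at z = 58 mm.
- marker (a joint): sprung brass marker pin (12 mm diameter, along jig x, axis at y = 0, z = 28 mm) that stands 12 mm out of the stop face: 0 = out, 0.012 m = flush with the face, when the batten touches the stop. The spring pushes back with 4 N at first and about 9 N when flush (press with 15 to 20 N to keep the batten home) and returns the pin to 0 when let go.
- marker_tip (a point): centre of the free end of the marker pin (moves with it), at jig x = +88 mm when out
- box: open wooden storage box fixed to the bench, outside 210 (x) x 264 (y) x 62 mm (z), walls and floor 8 mm thick, so its inner floor is at z = 8 mm and measures 194 x 248 mm. Origin: centre of its underside; x points to the robot's left, towards the hinge. There is room for three battens side by side along x (for instance at y = -82, 0, +82 mm).
- lid (a joint): plywood lid of the box, 210 x 264 x 10 mm, hinged along the top rim on the box's +x side (the robot's left). 0 = closed, 1.42 to 1.7 rad at the start (about upright; limit 1.75). A stiff friction hinge: it stays wherever it is left; up to 5 N at the free edge moves it. Open, its outer face looks away from the box: draw it over from behind its free edge, then push it down.
- lid_hinge (a point): middle of the lid's hinge line, at box x = +105 mm, z = 62 mm; the axis is along box y
- lid_edge (a point): middle of the lid's free edge, on its outer face, 210 mm from the hinge line. A blue pull (16 x 70 mm, 22 mm high) stands on the outer face, centred 35 mm from this edge.
- glue: bystander: white glue bottle, 60 mm across, 170 mm tall. Origin: centre of its underside. Leave it alone.
- mug: bystander: blue mug, 80 mm across, 90 mm tall. Origin: centre of its underside. Leave it alone.
- gauge: bystander: red and black marking gauge, 220 mm long. Origin: centre of its underside. Leave it alone.
- mallet: bystander: hammer lying on the bench, 260 mm long. Leave it alone.
- plane: bystander: dark block plane, 170 mm long, wooden grips. Origin: centre of its underside. Leave it alone.
- sander: bystander: cork sanding block, 110 x 65 x 40 mm. Origin: centre of its underside. Leave it alone.
- wedge: bystander: pale timber offcut, 140 x 50 x 45 mm. Origin: centre of its underside. Leave it alone.
There are look-alikes about, which are no part of the job. What is shaped like the oak but green or orange is not meant.

How it is judged:
On the way, in this order (a step that is already met when the one before it is completed fails the run):
1. the 165 mm walnut batten is held still, square and central between the guides, pressed home on the jig's stop with the sprung pin pushed in (its end within 3 mm of the stop) for 2.2 s (x of walnut in the frame of jig above 0.0145 m and contact force between walnut and jig above 4 N and y of walnut in the frame of jig between -0.009 and 0.009 m and z of walnut in the frame of jig between 0.022 and 0.038 m and angle between the x axis of walnut and the x axis of jig, either way round below 0.12 rad and linear speed of walnut below 0.03 m/s), for 2.2 s.
2. the 140 mm blue batten is held still, square and central between the guides, pressed home on the jig's stop with the sprung pin pushed in (its end within 3 mm of the stop) for 2.2 s (x of blue in the frame of jig above 0.027 m and contact force between blue and jig above 4 N and y of blue in the frame of jig between -0.009 and 0.009 m and z of blue in the frame of jig between 0.022 and 0.038 m and angle between the x axis of blue and the x axis of jig, either way round below 0.12 rad and linear speed of blue below 0.03 m/s), for 2.2 s.
3. the 115 mm oak batten is held still, square and central between the guides, pressed home on the jig's stop with the sprung pin pushed in (its end within 3 mm of the stop) for 2.2 s (x of oak in the frame of jig above 0.0395 m and contact force between oak and jig above 4 N and y of oak in the frame of jig between -0.009 and 0.009 m and z of oak in the frame of jig between 0.022 and 0.038 m and angle between the x axis of oak and the x axis of jig, either way round below 0.12 rad and linear speed of oak below 0.03 m/s), for 2.2 s.
4. the 90 mm white batten is held still, square and central between the guides, pressed home on the jig's stop with the sprung pin pushed in (its end within 3 mm of the stop) for 2.2 s (x of white in the frame of jig above 0.052 m and contact force between white and jig above 4 N and y of white in the frame of jig between -0.009 and 0.009 m and z of white in the frame of jig between 0.022 and 0.038 m and angle between the x axis of white and the x axis of jig, either way round below 0.12 rad and linear speed of white below 0.03 m/s), for 2.2 s.
At the end, for the whole second after the job is handed in: every batten present lies flat (within 0.27 rad) and at rest on the floor of the box, the lid is closed (under 0.05 rad), and the marker pin is out again (under 2 mm) (x of walnut in the frame of box between -0.1 and 0.1 m and y of walnut in the frame of box between -0.125 and 0.125 m and z of each of walnut, blue, oak, white in the frame of box below 0.04 m and angle between walnut's own x axis and vertical between 1.3 and 1.84 rad and linear speed of each of walnut, blue, oak, white below 0.02 m/s and x of blue in the frame of box between -0.1 and 0.1 m and y of blue in the frame of box between -0.125 and 0.125 m and angle between blue's own x axis and vertical between 1.3 and 1.84 rad and x of oak in the frame of box between -0.1 and 0.1 m and y of oak in the frame of box between -0.125 and 0.125 m and angle between oak's own x axis and vertical between 1.3 and 1.84 rad and x of white in the frame of box between -0.1 and 0.1 m and y of white in the frame of box between -0.125 and 0.125 m and angle between white's own x axis and vertical between 1.3 and 1.84 rad and value of joint lid below 0.05 rad and value of joint marker below 0.002 m); the robot touches nothing.
It fails at once if the lid is slammed (turns shut faster than 2.5 rad/s) (velocity of joint lid below -2.5 rad/s).
It fails at once if a bystander is moved more than 5 cm (distance of any of glue, mug, gauge, mallet, plane, sander, wedge from where it was at the start of the episode above 0.05 m).
Of walnut, blue, oak, white only 2 to 3 are there at a start; the rules pass over those that are not, and their reading is None.
At some moment in a run one of walnut, blue, oak, white may be knocked a few centimetres aside while the robot is not near it.
Once in a run the grip may slacken for a moment while it holds something.
It also fails if it takes over 210 s, if anything falls off the work surface, if the arm or the gripper's body presses on something with over 40 N, if the wrist force passes 120 N, or if a joint passes its speed limit or range.

ROBOT

A 6-joint arm with a two-finger parallel gripper is mounted at the origin on the work surface. World frame = base frame: x ahead of the robot, y to its left, z up, the work surface at z = 0. Lengths are in m, angles in rad, forces in N, time in s.
With the tool pointing down it reaches from about 0.3 to 0.875 m from the base axis. Payload 6.4 kg.
Tool frame: the origin (TCP) lies at the very end of the fingers, on their centre line; the grasp point (between the pads) lies 19 mm behind it (manip.grasp_offset is the distance from the TCP to the grasp point, in m); z points along the fingers, y is the line along which they close (so a half turn about z gives the same grasp; the last joint's range is limited). The gripper opens to 85 mm and grips with 20 to 120 N. Pads are 22 mm wide; open, the fingers measure 114 mm over their backs; the gripper's body (76 mm by 85 mm) begins 54 mm behind the grasp point. The pads swing forward as they close: fully open they stand 13 mm farther back than shut.
Start: joints at [0.987, 0.181, 1.607, -0, 1.354, -0.206], TCP at [0.212, 0.534, 0.231] pointing down, gripper open.
Joint ranges: [-2.99, 2.99], [-0.89, 2.07], [0.3, 2.58], [-1.14, 4.28], [0, 2.63], [-3.12, 3.12]. Speed limits (rad/s): [2.57, 2.57, 3.01, 3.14, 3.14, 3.14].

INTERFACE

Orientations are given as [roll, pitch, yaw] about the fixed x, y, z axes, in that order (R = Rz(yaw) Ry(pitch) Rx(roll)).
In Python, from bench import manip, imaging gives the robot as it stands.
- The arm moves only by the tool carry_out, never from a script. Its argument "deltas" is a list that holds one entry, the list of rows, each a list of 7 numbers: the shift along the tool's x, y, z in units of 0.03 m (1.0 is 0.03 m), then the turn, a rotation vector about the tool's x, y, z in units of 4 degrees (1.0 is 4 degrees), then the opening, from 0 (shut) to 1 (fully open). A call has exactly 5 rows; each row shifts and turns the commanded pose from where the row before left it, along the tool's axes as they then stand; what a row does not reach is not made up. A row lasts 1/12 s, in which the tool goes at most 41.7 mm and 7.16 degrees, less where a joint would pass 70% of its speed; a pose out of reach is approached as far as the arm can. A call with a number of a shift or a turn outside -1 to 1 is refused whole. A call with a gripper value outside its range is refused whole. The fingers move at their own pace and stop on an object; "newtons" is the grip in N (left out, the last holds). Time passes only in rows, so rows that do not move let the fingers close, or fill a call up. It gives the time, the measured TCP pose, the force, the opening and the grip force at its end, in the units of the state.
- manip.sense(): the state, without advancing time (a new reading comes with each control period).
- imaging.grab_frame(name): name is "scene" or "top"; returns a dict with "frame" (384x512x3 uint8, blue, green, red), "fx", "fy", "cx", "cy" (pixels), "dist_coeffs" ([k1, k2, p1, p2, k3] as OpenCV has them; the pictures are not rectified), "cam_to_world" (4x4, takes a point from camera to world coordinates). Camera axes: x right, y up, looking along -z (the intrinsics and any distortion apply to the point x, -y, -z); pixel columns grow to the right and rows downward; lengths in m; the calibration is good to about 2 mm. A picture is of the moment at which its call begins. There is no depth.
- manip.finish_job(): hands the job in; it is judged then, once.
The state is a dict: "t": time; "q": joint angles; "joint_vel": joint speeds; "joint_efforts": joint torques, N m; "position": TCP position; "tcp_rot": TCP orientation; "wrist_force": force on the tool from outside, world axes, zero at the start; "torque": the same for the moment, N m; "grip_width": finger opening in m; "gripper_force": force on a finger pad.
Only numpy, scipy, OpenCV 4.12 (cv2) and the standard library are available. Lean on these libraries where they do the work, as an engineer would, in place of code of your own. Each camera call takes 0.05 s, during which the arm holds its last target. There are 200 camera calls.

## Working session

There is one attempt and no reset: what is moved stays moved. The work goes in short steps, Python scripts to look and compute and a tool call to move; the robot and the scene stay as the last step left them, time stands still between calls to the robot, and variables do not carry over. Pictures are saved under pics/ and viewed, at most 14 in all, crops included, and the job is handed in when it is done.

Besides the shell and the picture viewer there is one more tool, called after "Emit:" in YAML: its name, and indented under it one key for each argument. carry_out: Moves the arm, as the interface text tells. Shifts and turns lie within -1 to 1; 1 stands for 0.03 m of shift or 4 degrees of turn. Its arguments: {"type":"object","properties":{"deltas":{"type":"array","items":{"type":"array","items":{"type":"array","items":{"type":"number"}}}},"newtons":{"type":"number"}},"required":["deltas"]}

```bash
ls; mkdir -p pics
cat > h.py <<'E'
import numpy as np, cv2
from bench import manip, imaging
def grab(n):
    d=imaging.grab_frame(n); d={k:(np.array(v) if k!='name' else v) for k,v in d.items()}; return d
def ray(d,uv):
    K=np.array([[d['fx'],0,d['cx']],[0,d['fy'],d['cy']],[0,0,1]],float)
    p=cv2.undistortPoints(np.array(uv,float).reshape(-1,1,2),K,np.array(d['dist_coeffs'],float)).reshape(-1,2)
    v=np.c_[p[:,0],-p[:,1],-np.ones(len(p))]
    T=d['cam_to_world']; return T[:3,3], v@T[:3,:3].T
def plane(d,uv,z):
    o,v=ray(d,uv); return o+v*((z-o[2])/v[:,2])[:,None]
def tri(d1,uv1,d2,uv2):
    o1,v1=ray(d1,uv1);o2,v2=ray(d2,uv2);out=[]
    for a,b in zip(v1,v2):
        s=np.linalg.lstsq(np.c_[a,-b],o2-o1,rcond=None)[0]; p=o1+a*s[0];q=o2+b*s[1]; out.append(np.r_[(p+q)/2,np.linalg.norm(p-q)])
    return np.array(out)
E
python3 - <<'E'
from h import *
a=grab('scene');b=grab('top')
np.save('pics/a.npy',a,allow_pickle=True);np.save('pics/b.npy',b,allow_pickle=True)
for n,d in(('scene',a),('top',b)):
    cv2.imwrite(f'pics/{n}0.png',cv2.resize(d['frame'],(800,600)))
    print(n,d['cam_to_world'].round(3),d['fx'],d['dist_coeffs'])
print(manip.sense(),manip.grasp_offset)
E
```

```text
pics
scene [[-0.201 -0.594  0.779  1.42 ]
 [ 0.98  -0.113  0.166  0.146]
 [-0.011  0.796  0.605  0.788]
 [ 0.     0.     0.     1.   ]] 376.1693797590854 [-0.02864426  0.          0.          0.          0.        ]
top [[-0.014  0.982 -0.188  0.283]
 [-1.    -0.01   0.023 -0.051]
 [ 0.02   0.188  0.982  1.324]
 [ 0.     0.     0.     1.   ]] 372.6356663154112 [0.03857561 0.         0.         0.         0.        ]
{'t': 0.1, 'q': array([ 9.86673531e-01,  1.81476073e-01,  1.60790376e+00, -6.65216454e-06,
        1.35384726e+00, -2.06315183e-01]), 'joint_vel': array([ 0.00172104, -0.00187954, -0.00329147,  0.00160599, -0.00190597,
       -0.00159473]), 'joint_efforts': array([-7.76025681e-04, -4.45882487e+01, -3.52233517e+01, -3.89762781e-04,
        4.10370776e-03, -1.32259993e-05]), 'position': array([0.2118145 , 0.53401623, 0.23047108]), 'tcp_rot': array([-3.13999154e+00, -3.28467195e-04,  2.76378622e+00]), 'wrist_force': array([-0.6231255 ,  0.04606119,  0.0536228 ]), 'torque': array([ 0.04998287, -0.030517  ,  0.03065867]), 'gripper_force': 0.0, 'grip_width': 0.08545391946683872} 0.0187
```

View pics/scene0.png

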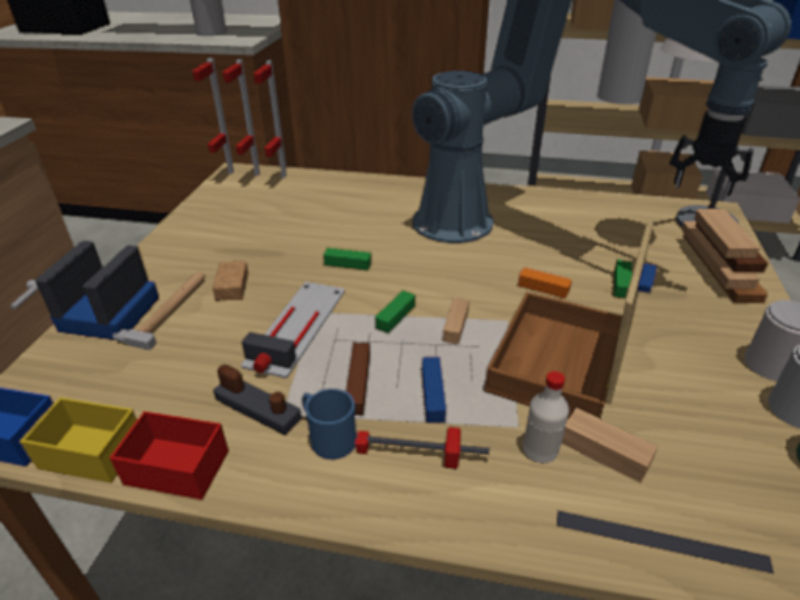

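View pics/top0.png

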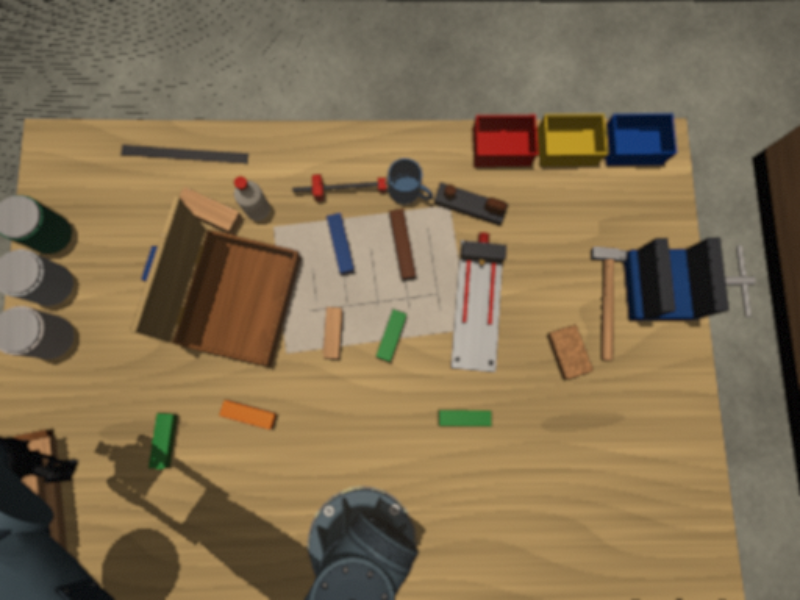

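Scene: the walnut (358,376), blue (432,388) and oak (455,320) battens are present and white is absent. The jig is at about (295,330), the box at about (555,350), with its lid upright at the right. In the top view they sit at walnut (402,244), blue (340,243), oak (333,333), jig stop (484,252) and box (243,300). I'll enlarge both views.

Run:
```python
import numpy as np,cv2
a=np.load('pics/a.npy',allow_pickle=True).item();b=np.load('pics/b.npy',allow_pickle=True).item()
def crop(d,u,v,w,h,s,n):
    im=cv2.resize(d['frame'][v:v+h,u:u+w],None,fx=s,fy=s,interpolation=cv2.INTER_CUBIC)
    im=cv2.convertScaleAbs(im,alpha=1.3)
    for k in range(0,w,20): cv2.putText(im,str(u+k),(k*s,10),0,.35,(0,255,255),1); cv2.line(im,(k*s,12),(k*s,18),(0,255,255),1)
    for k in range(0,h,20): cv2.putText(im,str(v+k),(0,k*s+4),0,.35,(0,255,255),1)
    cv2.imwrite(n,im)
crop(b,80,105,250,145,3,'pics/topc.png'); crop(a,150,135,280,140,2,'pics/scc.png')
crop(a,150,140,266,140,3,'pics/scc.png')
for n,d in(('a',a),('b',b)):
    hsv=cv2.cvtColor(d['frame'],cv2.COLOR_BGR2HSV)
    for nm,lo,hi in(('blue',(105,130,40),(125,255,255)),('walnut',(0,100,30),(12,230,115)),('red',(0,190,120),(5,255,255)),('red2',(174,150,100),(180,255,255)),('oakish',(8,60,150),(16,150,255))):
        m=cv2.inRange(hsv,lo,hi); c,_=cv2.findContours(m,cv2.RETR_EXTERNAL,cv2.CHAIN_APPROX_NONE)
        for k in c:
            if 25<cv2.contourArea(k)<600:
                r=cv2.minAreaRect(k); print(n,nm,np.round(r[0],1),np.round(r[1],1),round(r[2]),cv2.contourArea(k))
```

```text
a blue [277.1 249. ] [40.9 11.8] 84 409.0
a blue [413.9 177.6] [ 7.8 16.7] 14 104.0
a blue [503.5  12. ] [24. 15.] 90 152.5
a walnut [289. 293.] [10. 12.] 0 82.0
a walnut [231.5 286. ] [8. 7.] 90 31.0
a walnut [177.3 257.8] [12.4  8.5] 76 81.5
a walnut [335.2 248.2] [50.1 18.7] 9 314.0
a walnut [147.4 242. ] [18.4 12.5] 74 165.5
a walnut [167.8 232.3] [ 7.1 12. ] 45 33.5
a walnut [228.3 241.6] [11.4 44.5] 6 367.0
a walnut [341.9 198. ] [17.5 29.8] 76 160.0
a walnut [477.5 188.5] [ 7. 23.] 90 57.0
a walnut [347.4 183.3] [31.5  5.8] 15 138.5
a walnut [469.6 164.8] [40.6 15.1] 20 158.5
a walnut [497.5 102.9] [19.  16.1] 11 115.0
a red [231.3 280.1] [6.2 8.5] 9 37.0
a red [289.  281.5] [15.  8.] 90 101.0
a red [355.  241.5] [ 7. 10.] 90 56.0
a oakish [291.2 201. ] [10.2 21.5] 16 178.0
a oakish [109.3 192.3] [ 3.5 53.7] 45 140.0
a oakish [473.2 176.1] [21.6  4.7] 12 40.5
a oakish [146.2 174.4] [16.1 18.6] 12 213.0
a oakish [465.8 146.2] [43.3 14.1] 48 411.0
b blue [406.5 182. ] [42.6  7.1] 85 246.5
b blue [432.5 181.5] [43. 21.] 90 460.0
b blue [217.5 155. ] [34.2  6.4] 77 177.0
b walnut [257.2 156. ] [43.8  8.3] 80 312.0
b walnut [316.6 131.3] [12.1  8. ] 27 64.5
b walnut [288. 122.] [6. 6.] 90 27.0
b red [202.5 118. ] [12.  5.] 90 46.5
b red [321.5  91. ] [14. 33.] 90 442.0
b oakish [ 19. 309.] [8. 6.] 90 27.5
b oakish [ 25. 285.] [ 8. 12.] 90 65.5
b oakish [365.7 224.1] [31.  16.4] 72 407.0
b oakish [211.6 212. ] [11.3 33. ] 7 303.5
b oakish [389.5 197.5] [63.  5.] 90 213.5
b oakish [131.7 132.8] [38.5 13.5] 25 425.0
```

View pics/topc.png

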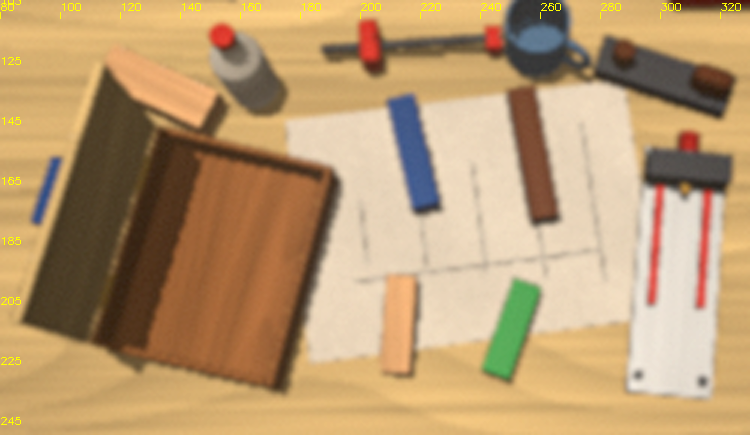

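View pics/scc.png

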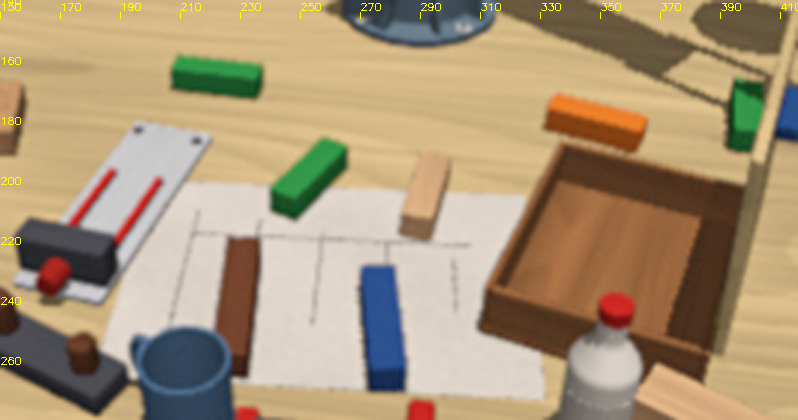

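The top crop shows walnut (508..557, 87..222), blue (388..440, 96..214), oak (383..417, 274..376), the jig guides, and the box rim corners (333,168) and (278,388). The scene crop shows the same items. Next I'll triangulate the corners.

Run:
```python
from h import *
a=np.load('pics/a.npy',allow_pickle=True).item();b=np.load('pics/b.npy',allow_pickle=True).item()
S=lambda L:[(150+x/3-.33,140+y/3-.33) for x,y in L]
T=lambda L:[(80+x/3-.33,105+y/3-.33) for x,y in L]
def go(n,s,t):
    print(n);print(tri(a,S(s),b,T(t)).round(4))
go('walnut topface nearL nearR farL farR',[(259,239),(229,238),(247,350),(217,350)],[(533,219),(556,214),(509,91),(536,87)])
go('blue',[(394,267),(361,266),(404,365),(368,365)],[(414,208),(438,203),(388,100),(414,95)])
go('oak',[(450,158),(420,153),(431,212),(401,208)],[(383,372),(410,372),(387,276),(416,276)])
go('guides Lnear Lfar Rnear',[(159,180),(113,172)],[(652,305),(701,307)])
go('bed near corners L,R',[(211,137),(138,122)],[(628,390),(711,397)])
go('box rim nearR, farR, nearhinge',[(562,144),(485,290),(745,187)],[(278,388),(334,170),(95,343)])
for z in(0.01,):
    print('bed',plane(b,T([(628,390),(711,397),(655,304),(704,305),(662,186),(711,190)]),.018).round(4))
print('rim',plane(b,T([(278,388),(334,170),(95,343),(160,130)]),.062).round(4))
print('stop top',plane(b,T([(647,148),(732,155),(645,180),(730,186)]),.058).round(4))
for n,L in(('w',[(533,219),(556,214),(509,91),(536,87)]),('b',[(414,208),(438,203),(388,100),(414,95)]),('o',[(383,372),(410,372),(387,276),(416,276)])):
    p=plane(b,T(L),.036);print(n,p.round(4)[:,:2].tolist(),'c',p.mean(0).round(4),'len',np.linalg.norm(p[0]-p[2]).round(3),np.linalg.norm(p[1]-p[3]).round(3),'ang',np.degrees(np.arctan2(*(p[2]+p[3]-p[0]-p[1])[[1,0]])).round(1))
print('lid top edge', [plane(b,T([(22,322),(103,62)]),z).round(3).tolist() for z in(.26,.27)])
```

```text
walnut topface nearL nearR farL farR
[[ 5.699e-01 -9.340e-02  3.320e-02  6.000e-04]
 [ 5.757e-01 -1.221e-01  3.460e-02  2.300e-03]
 [ 7.272e-01 -6.640e-02  3.670e-02  1.500e-03]
 [ 7.317e-01 -9.650e-02  3.550e-02  6.900e-03]]
blue
[[5.848e-01 4.790e-02 3.190e-02 2.100e-03]
 [5.906e-01 1.760e-02 3.320e-02 1.800e-03]
 [7.173e-01 7.780e-02 3.590e-02 7.000e-04]
 [7.234e-01 4.630e-02 3.600e-02 1.400e-03]]
oak
[[3.918e-01 8.300e-02 3.150e-02 2.700e-03]
 [3.913e-01 5.040e-02 3.370e-02 3.000e-04]
 [5.023e-01 7.640e-02 4.080e-02 1.500e-03]
 [5.018e-01 4.380e-02 4.080e-02 4.000e-04]]
guides Lnear Lfar Rnear
[[ 0.4689 -0.2344  0.0127  0.0011]
 [ 0.4655 -0.2913  0.0135  0.001 ]]
bed near corners L,R
[[ 3.693e-01 -2.026e-01  6.900e-03  3.000e-04]
 [ 3.595e-01 -2.982e-01  9.900e-03  2.200e-03]]
box rim nearR, farR, nearhinge
[[0.3735 0.2011 0.0535 0.0087]
 [0.6259 0.1397 0.0547 0.0025]
 [0.4262 0.3964 0.0628 0.0042]]
bed [[ 0.3686 -0.2015  0.018 ]
 [ 0.3594 -0.2978  0.018 ]
 [ 0.4691 -0.2367  0.018 ]
 [ 0.4673 -0.2946  0.018 ]
 [ 0.6126 -0.2504  0.018 ]
 [ 0.607  -0.3094  0.018 ]]
rim [[0.3732 0.195  0.062 ]
 [0.624  0.1373 0.062 ]
 [0.4264 0.3989 0.062 ]
 [0.6734 0.3388 0.062 ]]
stop top [[ 0.6486 -0.2283  0.058 ]
 [ 0.6391 -0.3281  0.058 ]
 [ 0.6099 -0.2247  0.058 ]
 [ 0.6017 -0.3239  0.058 ]]
w [[0.5694, -0.0936], [0.5751, -0.1209], [0.7276, -0.0672], [0.7324, -0.0998]] c [ 0.6511 -0.0954  0.036 ] len 0.16 0.159 ang 8.6
b [[0.584, 0.0466], [0.5898, 0.0183], [0.7172, 0.0781], [0.7233, 0.047]] c [0.6536 0.0475 0.036 ] len 0.137 0.137 ang 12.7
o [[0.3916, 0.0812], [0.3911, 0.0503], [0.503, 0.0776], [0.5027, 0.0439]] c [0.4471 0.0633 0.036 ] len 0.112 0.112 ang -2.6
lid top edge [[[0.425, 0.397, 0.26], [0.682, 0.336, 0.26]], [[0.423, 0.393, 0.27], [0.678, 0.332, 0.27]]]
```

```bash
cat >> h.py <<'E'
from scipy.spatial.transform import Rotation as Ro
def plan(wps,start=None,u=0.95):
    """wps: (x,y,z,yaw_deg,grip,nrows or 0). prints rounded rows."""
    s=manip.sense()
    if start is None: p=s['position'].copy(); R=Ro.from_euler('xyz',s['tcp_rot'])
    else: p=np.array(start[:3],float); R=Ro.from_euler('xyz',[np.pi,0,np.radians(start[3])])
    rows=[]
    for x,y,z,yaw,g,n in wps:
        t=np.array([x,y,z]); Rt=Ro.from_euler('xyz',[np.pi,0,np.radians(yaw)])
        d=t-p; rv=(R.inv()*Rt).as_rotvec(degrees=True)
        n=max(n,int(np.ceil(np.linalg.norm(d)/.03/u)),int(np.ceil(np.linalg.norm(rv)/4/u)),1)
        for i in range(n):
            k=n-i
            r=np.r_[R.inv().apply((t-p)/k)/.03,(R.inv()*Rt).as_rotvec(degrees=True)/k/4].round(2)
            rows.append([*(r+0.).tolist(),g]); p=p+R.apply(r[:3]*.03); R=R*Ro.from_rotvec(r[3:]*4,degrees=True)
    while len(rows)%5: rows.append([0]*6+[rows[-1][6]])
    for i in range(0,len(rows),5): print('[['+','.join('['+','.join('%g'%v for v in r)+']' for r in rows[i:i+5])+']]')
    print('end',p.round(4),R.as_euler('xyz',degrees=True).round(1))
E
python3 - <<'E'
from h import *
plan([(.26,.46,.35,165,1,0),(.651,-.0954,.2,188.6,1,0)])
E
```

```text
[[[-0.4,-0.28,-0.66,0,0,-0.28,1],[-0.39,-0.29,-0.66,0,0,-0.28,1],[-0.39,-0.3,-0.67,-0.01,0,-0.28,1],[-0.38,-0.31,-0.66,0,0,-0.27,1],[-0.38,-0.32,-0.67,-0.01,0,-0.28,1]]]
[[[-0.37,-0.32,-0.66,0,-0.01,-0.27,1],[-0.7,-0.58,0.2,0,0,-0.24,1],[-0.69,-0.59,0.2,0,0,-0.24,1],[-0.68,-0.6,0.2,0,0,-0.24,1],[-0.66,-0.61,0.2,0,0,-0.24,1]]]
[[[-0.65,-0.63,0.2,0,0,-0.24,1],[-0.64,-0.64,0.2,0,0,-0.24,1],[-0.63,-0.65,0.2,0,0,-0.23,1],[-0.62,-0.66,0.2,0,0,-0.24,1],[-0.61,-0.67,0.2,0,0,-0.23,1]]]
[[[-0.6,-0.68,0.2,0,0,-0.24,1],[-0.59,-0.69,0.2,0,0,-0.23,1],[-0.58,-0.7,0.2,0,0,-0.24,1],[-0.57,-0.71,0.2,0,0,-0.23,1],[-0.56,-0.71,0.2,0,0,-0.24,1]]]
[[[-0.54,-0.72,0.2,0,0,-0.23,1],[-0.53,-0.73,0.2,0,0,-0.24,1],[-0.52,-0.74,0.2,0,0,-0.23,1],[-0.51,-0.75,0.2,0,0,-0.24,1],[-0.5,-0.76,0.2,0,0,-0.23,1]]]
[[[-0.48,-0.77,0.2,0,0,-0.24,1],[-0.47,-0.77,0.2,0,0,-0.23,1],[-0.46,-0.78,0.2,0,0,-0.24,1],[-0.44,-0.79,0.2,0,0,-0.23,1],[-0.43,-0.8,0.2,0,0,-0.24,1]]]
[[[-0.42,-0.8,0.2,0,0,-0.23,1],[0,0,0,0,0,0,1],[0,0,0,0,0,0,1],[0,0,0,0,0,0,1],[0,0,0,0,0,0,1]]]
end [ 0.6509 -0.0955  0.2001] [-180.     0.  -171.4]
```

Emit:
carry_out:
  deltas:
    - [[-0.4, -0.3, -0.7, 0, 0, -0.3, 1], [-0.4, -0.3, -0.7, 0, 0, -0.3, 1], [-0.4, -0.3, -0.7, 0, 0, -0.3, 1], [-0.4, -0.3, -0.7, 0, 0, -0.3, 1], [-0.4, -0.3, -0.7, 0, 0, -0.3, 1]]

```text
t: 0.52
position: [0.2539, 0.4714, 0.3367]
tcp_rot: [-3.141, -0.0, 2.87]
wrist_force: [0.9, 0.0, -0.0]
grip_width: 0.0855
gripper_force: 0.0
```

Emit:
carry_out:
  deltas:
    - [[-0.4, -0.3, -0.6, 0, 0, -0.3, 1], [-0.7, -0.6, 0.2, 0, 0, -0.2, 1], [-0.7, -0.6, 0.2, 0, 0, -0.2, 1], [-0.7, -0.6, 0.2, 0, 0, -0.2, 1], [-0.65, -0.6, 0.2, 0, 0, -0.25, 1]]

```text
t: 0.93
position: [0.3272, 0.3701, 0.3298]
tcp_rot: [-3.141, -0.0, 2.95]
wrist_force: [-0.1, 0.3, -0.0]
grip_width: 0.0854
gripper_force: 0.0
```

Emit:
carry_out:
  deltas:
    - [[-0.65, -0.65, 0.2, 0, 0, -0.25, 1], [-0.65, -0.65, 0.2, 0, 0, -0.25, 1], [-0.65, -0.65, 0.2, 0, 0, -0.25, 1], [-0.6, -0.65, 0.2, 0, 0, -0.25, 1], [-0.6, -0.65, 0.2, 0, 0, -0.25, 1]]

```text
t: 1.35
position: [0.405, 0.2588, 0.2997]
tcp_rot: [-3.141, -0.001, 3.037]
wrist_force: [0.2, 0.3, 1.0]
grip_width: 0.0854
gripper_force: 0.0
```

Emit:
carry_out:
  deltas:
    - [[-0.6, -0.7, 0.2, 0, 0, -0.25, 1], [-0.6, -0.7, 0.2, 0, 0, -0.25, 1], [-0.6, -0.7, 0.2, 0, 0, -0.25, 1], [-0.55, -0.7, 0.2, 0, 0, -0.25, 1], [-0.55, -0.7, 0.2, 0, 0, -0.25, 1]]

```text
t: 1.77
position: [0.4844, 0.1479, 0.2696]
tcp_rot: [-3.142, -0.001, 3.124]
wrist_force: [-0.1, 0.1, 0.1]
grip_width: 0.0851
gripper_force: 0.0
```

Emit:
carry_out:
  deltas:
    - [[-0.55, -0.7, 0.2, 0, 0, -0.25, 1], [-0.55, -0.75, 0.2, 0, 0, -0.25, 1], [-0.5, -0.75, 0.2, 0, 0, -0.25, 1], [-0.5, -0.75, 0.2, 0, 0, -0.25, 1], [-0.5, -0.75, 0.2, 0, 0, -0.25, 1]]

```text
t: 2.18
position: [0.5643, 0.0383, 0.2395]
tcp_rot: [3.141, -0.001, -3.072]
wrist_force: [-0.4, -0.3, -0.2]
grip_width: 0.0853
gripper_force: 0.0
```

Emit:
carry_out:
  deltas:
    - [[-0.5, -0.75, 0.2, 0, 0, -0.25, 1], [-0.45, -0.8, 0.2, 0, 0, -0.25, 1], [-0.45, -0.8, 0.2, 0, 0, -0.2, 1], [-0.45, -0.8, 0.2, 0, 0, -0.2, 1], [0, 0, 0, 0, 0, 0, 1]]

```text
t: 2.6
position: [0.6292, -0.0535, 0.2139]
tcp_rot: [-3.141, -0.002, -3.013]
wrist_force: [-1.1, 0.6, -0.6]
grip_width: 0.0854
gripper_force: 0.0
```

```bash
cat >> h.py <<'E'
def rectw(d,m,z,big=5):
    """min-area rect of a mask, in world plane z, with 6x supersampled contour; centre,(long,short),angle deg of long axis"""
    m=cv2.resize(m,None,fx=big,fy=big,interpolation=cv2.INTER_CUBIC); m=(m>127).astype(np.uint8)
    c=max(cv2.findContours(m,cv2.RETR_EXTERNAL,cv2.CHAIN_APPROX_NONE)[0],key=cv2.contourArea).reshape(-1,2)
    p=plane(d,(c+.5)/big-.5,z)[:,:2]
    (cx,cy),(w,h),a=cv2.minAreaRect((p*1000).astype(np.float32))
    if w<h: w,h,a=h,w,a+90
    a=(a+90)%180-90
    return round(cx/1000,4),round(cy/1000,4),round(w),round(h),round(a,1)
def mask(d,nm,roi):
    lo,hi={'blue':((105,130,40),(125,255,255)),'walnut':((0,90,20),(14,255,125)),'oak':((6,60,150),(16,170,255)),'red':((0,150,100),(8,255,255)),'white':((0,0,140),(180,40,255))}[nm]
    hsv=cv2.cvtColor(d['frame'],cv2.COLOR_BGR2HSV); m=cv2.inRange(hsv,lo,hi)
    if nm=='red': m|=cv2.inRange(hsv,(172,150,100),(180,255,255))
    k=np.zeros_like(m); u0,v0,u1,v1=roi; k[v0:v1,u0:u1]=m[v0:v1,u0:u1]; return k
E
python3 - <<'E'
from h import *
b=np.load('pics/b.npy',allow_pickle=True).item()
print('walnut',rectw(b,mask(b,'walnut',(240,125,275,190)),.036))
print('blue',rectw(b,mask(b,'blue',(205,130,230,185)),.036))
print('oak',rectw(b,mask(b,'oak',(200,190,225,235)),.036))
print('gL',rectw(b,mask(b,'red',(290,167,304,215)),.018),'gR',rectw(b,mask(b,'red',(306,167,325,215)),.018))
print('bed',rectw(b,mask(b,'white',(284,172,330,245)),.01))
# guide/bed profile by rows
r=b['frame'].astype(float)
for v in (178,186,194,202,215,225):
    x=np.arange(285,325); red=r[v,285:325,2]-r[v,285:325,1]; o=[]
    for lo,hi in((290,304),(306,322)):
        w=np.clip(red[lo-285:hi-285]-15,0,None); o.append((w*np.arange(lo,hi)).sum()/max(w.sum(),1e-6) if w.sum()>20 else np.nan)
    bl=r[v,270:345,0]; g=np.diff(bl); eL=270+np.argmax(g[:35])+.5; eR=305+np.argmin(g[35:])+.5
    P=plane(b,[(o[0],v),(o[1],v)],.018)[:,:2] if o[0]==o[0] else None
    E=plane(b,[(eL,v),(eR,v)],.010)[:,:2]
    print(v,None if P is None else (P.mean(0).round(4),P[0,1]-P[1,1]),E.mean(0).round(4),E[0,1]-E[1,1])
E
```

```text
walnut (0.6506, -0.095, 167, 36, 9.6)
blue (0.6542, 0.0476, 130, 26, 13.0)
oak (0.4496, 0.067, 117, 42, -6.6)
gL (0.5161, -0.2371, 83, 7, -6.4) gR (0.5361, -0.2975, 139, 7, -6.3)
bed (0.4822, -0.261, 238, 101, -6.1)
178 (array([ 0.5704, -0.2728]), np.float64(0.05942546182255043)) [ 0.5722 -0.2724] 0.05073340650223537
186 (array([ 0.5411, -0.2701]), np.float64(0.059625414418813416)) [ 0.5427 -0.2712] 0.05052469576942217
194 (array([ 0.512 , -0.2673]), np.float64(0.061087918865988355)) [ 0.5134 -0.2664] 0.050314707351339666
202 (array([ 0.4832, -0.2643]), np.float64(0.060728161869620406)) [ 0.4844 -0.2652] 0.05010589787385905
215 None [ 0.4378 -0.258 ] 0.10307933151337281
225 None [ 0.4024 -0.253 ] 0.10253586666310643
```

Run:
```python
from h import *
plan([(.6508,-.0950,.10,189.1,1,0),(.6508,-.095,.014,189.1,1,6)])
```

```text
[[[-0.11,-0.29,0.76,0,-0.01,-0.09,1],[-0.11,-0.29,0.76,0,0,-0.08,1],[-0.1,-0.3,0.76,0,-0.01,-0.09,1],[-0.1,-0.29,0.76,0,0,-0.08,1],[-0.1,-0.3,0.76,-0.01,-0.01,-0.09,1]]]
[[[0,0,0.48,0,0,0,1],[0,0,0.48,0,0,0,1],[0,0,0.48,0,0,0,1],[0,0,0.47,0,0,0,1],[0,0,0.48,0,0,0,1]]]
[[[0,0,0.47,0,0,0,1],[0,0,0,0,0,0,1],[0,0,0,0,0,0,1],[0,0,0,0,0,0,1],[0,0,0,0,0,0,1]]]
end [ 0.6507 -0.0951  0.0141] [ 180.     0.  -170.9]
```

Emit:
carry_out:
  deltas:
    - [[-0.1, -0.3, 0.76, 0, 0, -0.08, 1], [-0.1, -0.3, 0.76, 0, 0, -0.09, 1], [-0.1, -0.3, 0.76, 0, 0, -0.08, 1], [-0.1, -0.3, 0.76, 0, 0, -0.09, 1], [-0.1, -0.3, 0.76, 0, 0, -0.08, 1]]

```text
t: 3.02
position: [0.6491, -0.0916, 0.1009]
tcp_rot: [3.141, -0.001, -2.98]
wrist_force: [0.7, 0.7, -0.4]
grip_width: 0.0857
gripper_force: 0.0
```

Emit:
carry_out:
  deltas:
    - [[0, 0, 0.48, 0, 0, 0, 1], [0, 0, 0.48, 0, 0, 0, 1], [0, 0, 0.48, 0, 0, 0, 1], [0, 0, 0.48, 0, 0, 0, 1], [0, 0, 0.48, 0, 0, 0, 1]]

```text
t: 3.43
position: [0.6497, -0.0912, 0.0297]
tcp_rot: [-3.141, 0.001, -2.98]
wrist_force: [-0.1, -0.0, -0.3]
grip_width: 0.0854
gripper_force: 0.0
```

Emit:
carry_out:
  deltas:
    - [[0, 0, 0.45, 0, 0, 0, 1], [0, 0, 0, 0, 0, 0, 1], [0, 0, 0, 0, 0, 0, 0], [0, 0, 0, 0, 0, 0, 0], [0, 0, 0, 0, 0, 0, 0]]
  newtons: 60

```text
t: 3.85
position: [0.6504, -0.092, 0.018]
tcp_rot: [-3.141, 0.002, -2.98]
wrist_force: [0.3, -0.3, -0.2]
grip_width: 0.0518
gripper_force: 0.0
```

Emit:
carry_out:
  deltas:
    - [[0, 0, 0, 0, 0, 0, 0], [0, 0, 0, 0, 0, 0, 0], [0, 0, 0, 0, 0, 0, 0], [0, 0, 0, 0, 0, 0, 0], [0, 0, 0, 0, 0, 0, 0]]

```text
t: 4.27
position: [0.6507, -0.0924, 0.0184]
tcp_rot: [-3.14, 0.003, -2.98]
wrist_force: [-0.1, 0.5, 6.1]
grip_width: 0.0344
gripper_force: 62.5
```

Run:
```python
from h import *
for n in('scene','top'):
    d=grab(n); np.save(f'pics/{n}1.npy',d,allow_pickle=True)
u=cv2.resize(d['frame'][105:250,80:330],None,fx=3,fy=3,interpolation=cv2.INTER_CUBIC); cv2.imwrite('pics/g1.png',u)
print(manip.sense()['position'],manip.sense()['tcp_rot'],manip.sense()['grip_width'])
# jig frame: origin .513,-.2668, yaw -5.7
c,s=np.cos(np.radians(-5.7)),np.sin(np.radians(-5.7)); J=lambda x,y:(.513+c*x-s*y,-.2668+s*x+c*y)
x,y=J(-.03,0); X,Y=J(-.03,0)
plan([(.6508,-.095,.11,187,0,0),(x,y,.10,174.3,0,0),(x,y,.045,174.3,0,0)])
print(x,y)
```

```text
[ 0.65075065 -0.09236454  0.01848256] [-3.14002837e+00  2.64813108e-03 -2.98048710e+00] 0.0346998058399725
[[[0,-0.02,-0.76,-0.01,0.01,0.14,0],[0,-0.02,-0.76,0,0.01,0.14,0],[0,-0.03,-0.77,-0.01,0.01,0.14,0],[0.01,-0.02,-0.76,0,0.01,0.14,0],[0.69,-0.55,0.04,0,0,0.35,0]]]
[[[0.68,-0.56,0.04,0,0,0.35,0],[0.66,-0.58,0.04,0,0,0.35,0],[0.65,-0.59,0.04,0,0,0.35,0],[0.64,-0.61,0.03,0,0,0.35,0],[0.62,-0.63,0.04,0,0,0.36,0]]]
[[[0.61,-0.64,0.03,0,0,0.35,0],[0.59,-0.65,0.04,0,0,0.36,0],[0.57,-0.67,0.03,0,0,0.35,0],[0,0,0.92,0,0,0,0],[0,0,0.92,0,0,0,0]]]
end [ 0.4831 -0.2638  0.0449] [-180.    -0.   174.3]
0.4831483329011632 -0.2638204075076908
```

View pics/g1.png

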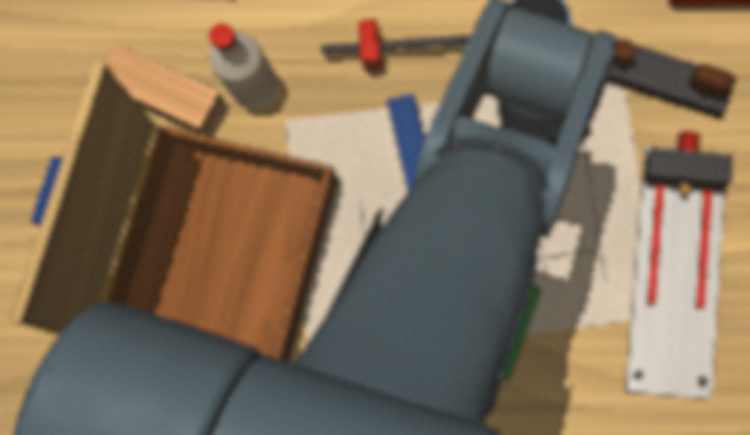

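Emit:
carry_out:
  deltas:
    - [[0, 0, -0.8, 0, 0, 0.14, 0], [0, 0, -0.8, 0, 0, 0.14, 0], [0, 0, -0.8, 0, 0, 0.14, 0], [0, 0, -0.8, 0, 0, 0.14, 0], [0.69, -0.55, 0, 0, 0, 0.35, 0]]

```text
t: 4.78
position: [0.636, -0.1092, 0.1189]
tcp_rot: [-3.139, 0.01, -3.041]
wrist_force: [1.0, -0.5, -0.9]
grip_width: 0.0346
gripper_force: 61.7
```

Emit:
carry_out:
  deltas:
    - [[0.68, -0.56, 0, 0, 0, 0.35, 0], [0.67, -0.58, 0, 0, 0, 0.35, 0], [0.65, -0.6, 0, 0, 0, 0.35, 0], [0.64, -0.61, 0, 0, 0, 0.35, 0], [0.62, -0.63, 0, 0, 0, 0.36, 0]]

```text
t: 5.2
position: [0.5361, -0.2051, 0.1124]
tcp_rot: [3.141, -0.001, 3.115]
wrist_force: [0.7, -1.2, -1.6]
grip_width: 0.0348
gripper_force: 61.6
```

Emit:
carry_out:
  deltas:
    - [[0.61, -0.64, 0, 0, 0, 0.35, 0], [0.59, -0.65, 0, 0, 0, 0.36, 0], [0.57, -0.67, 0, 0, 0, 0.35, 0], [0, 0, 0, 0, 0, 0, 0], [0, 0, 0, 0, 0, 0, 0]]

```text
t: 5.62
position: [0.4806, -0.2615, 0.1126]
tcp_rot: [3.141, -0.0, 3.04]
wrist_force: [0.9, 0.3, -2.0]
grip_width: 0.0346
gripper_force: 61.6
```

Run:
```python
from h import *
for n in('scene','top'):
    d=grab(n); np.save(f'pics/{n}2.npy',d,allow_pickle=True)
    r=(255,130,340,250) if n=='top' else (130,165,260,265)
    cv2.imwrite(f'pics/{n}2.png',cv2.resize(d['frame'][r[1]:r[3],r[0]:r[2]],None,fx=4,fy=4,interpolation=cv2.INTER_CUBIC))
a=cv2.imread('pics/scene2.png');b=cv2.imread('pics/top2.png')
H=max(a.shape[0],b.shape[0]);im=np.zeros((H,a.shape[1]+b.shape[1],3),np.uint8);im[:a.shape[0],:a.shape[1]]=a;im[:b.shape[0],a.shape[1]:]=b
cv2.imwrite('pics/j2.png',cv2.resize(im,(800,int(H*800/im.shape[1]))))
s=manip.sense();print(s['position'].round(4),np.degrees(s['tcp_rot']).round(2),s['grip_width'],s['wrist_force'])
plan([(.4831,-.2638,.035,174.3,0,0)])
```

```text
[ 0.4817 -0.2605  0.1127] [179.97   0.   174.31] 0.034541634853911415 [ 0.09702077 -0.83412218 -1.72967452]
[[[-0.02,-0.04,0.86,0,0,0,0],[-0.02,-0.03,0.86,0,0,0,0],[-0.02,-0.04,0.87,0.01,0,0,0],[0,0,0,0,0,0,0],[0,0,0,0,0,0,0]]]
end [ 0.4832 -0.2639  0.035 ] [-180.     0.   174.3]
```

View pics/j2.png

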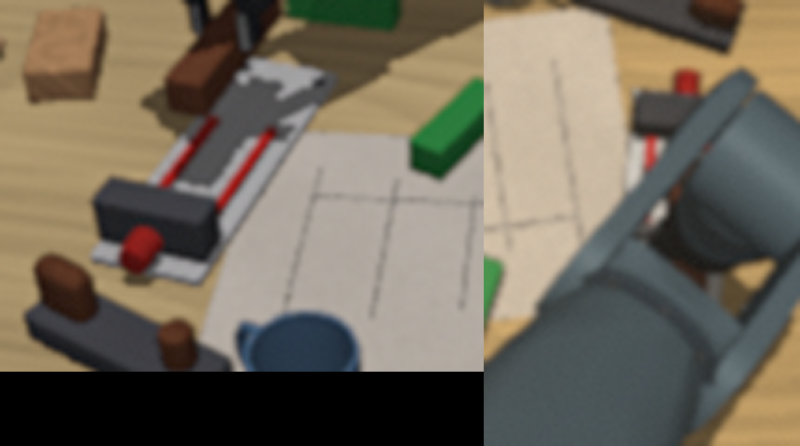

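The walnut is held above the jig, between the fingers at (230,60) in the left crop, and looks aligned. Lowering it.

Emit:
carry_out:
  deltas:
    - [[-0.02, -0.04, 0.8, 0, 0, 0, 0], [-0.02, -0.04, 0.8, 0, 0, 0, 0], [-0.02, -0.04, 0.8, 0, 0, 0, 0], [0, 0, 0.1, 0, 0, 0, 0], [0, 0, 0, 0, 0, 0, 0]]

```text
t: 6.13
position: [0.4823, -0.2627, 0.0361]
tcp_rot: [3.139, -0.003, 3.044]
wrist_force: [0.3, -0.9, -1.6]
grip_width: 0.0345
gripper_force: 61.5
```

Emit:
carry_out:
  deltas:
    - [[0, 0, 0.07, 0, 0, 0, 0], [0, 0, 0.07, 0, 0, 0, 0], [0, 0, 0.07, 0, 0, 0, 0], [0, 0, 0, 0, 0, 0, 0], [0, 0, 0, 0, 0, 0, 0]]

```text
t: 6.55
position: [0.4833, -0.2649, 0.0321]
tcp_rot: [-3.141, 0.001, 3.042]
wrist_force: [-0.3, 0.9, -1.6]
grip_width: 0.0346
gripper_force: 61.5
```

Run:
```python
from h import *
d=grab('scene'); cv2.imwrite('pics/s3.png',cv2.resize(d['frame'][165:265,130:260],None,fx=5,fy=5,interpolation=cv2.INTER_CUBIC))
s=manip.sense();print(s['position'].round(4),np.degrees(s['tcp_rot']).round(2),s['wrist_force'].round(1))
```

```text
[ 0.4833 -0.2649  0.0321] [-1.7997e+02  5.0000e-02  1.7431e+02] [-0.2  0.  -2.6]
```

View pics/s3.png

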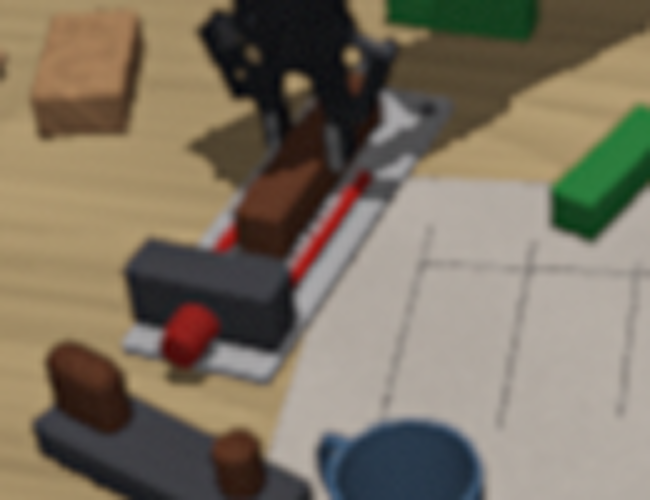

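The front end of the walnut sits between the guides at (262,235), with about equal gaps each side. Pushing toward the stop.

Emit:
carry_out:
  deltas:
    - [[0, 0, 0.05, 0, 0, 0, 0], [-0.3, 0, 0.03, 0, 0, 0, 0], [-0.3, 0, 0, 0, 0, 0, 0], [-0.3, 0, 0, 0, 0, 0, 0], [-0.3, 0, 0, 0, 0, 0, 0]]
  newtons: 80

```text
t: 7.02
position: [0.5196, -0.2684, 0.0291]
tcp_rot: [-3.142, -0.001, 3.043]
wrist_force: [-6.0, -0.9, 1.0]
grip_width: 0.0347
gripper_force: 50.1
```

Emit:
carry_out:
  deltas:
    - [[-0.1, 0, 0, 0, 0, 0, 0], [-0.1, 0, 0, 0, 0, 0, 0], [-0.1, 0, 0, 0, 0, 0, 0], [0, 0, 0, 0, 0, 0, 0], [0, 0, 0, 0, 0, 0, 0]]

```text
t: 7.43
position: [0.5266, -0.2691, 0.0288]
tcp_rot: [3.141, -0.004, 3.043]
wrist_force: [-8.7, -1.0, 2.9]
grip_width: 0.034
gripper_force: 85.3
```

Emit:
carry_out:
  deltas:
    - [[-0.1, 0, 0, 0, 0, 0, 0], [-0.05, 0, 0, 0, 0, 0, 0], [0, 0, 0, 0, 0, 0, 0], [0, 0, 0, 0, 0, 0, 0], [0, 0, 0, 0, 0, 0, 0]]

```text
t: 7.85
position: [0.5269, -0.269, 0.0287]
tcp_rot: [3.14, -0.013, 3.043]
wrist_force: [-26.0, 0.7, 16.0]
grip_width: 0.0343
gripper_force: 87.0
```

Emit:
carry_out:
  deltas:
    - [[-0.07, 0, 0, 0, 0, 0, 0], [0, 0, 0, 0, 0, 0, 0], [0, 0, 0, 0, 0, 0, 0], [0, 0, 0, 0, 0, 0, 0], [0, 0, 0, 0, 0, 0, 0]]

```text
t: 8.27
position: [0.5269, -0.269, 0.0287]
tcp_rot: [3.139, -0.017, 3.043]
wrist_force: [-34.7, 1.3, 23.2]
grip_width: 0.0341
gripper_force: 87.7
```

Emit:
carry_out:
  deltas:
    - [[0.1, 0, -0.06, 0, 0, 0, 0], [0, 0, 0, 0, 0, 0, 0], [0, 0, 0, 0, 0, 0, 0], [0, 0, 0, 0, 0, 0, 0], [0, 0, 0, 0, 0, 0, 0]]

```text
t: 8.68
position: [0.527, -0.2688, 0.0292]
tcp_rot: [3.139, -0.01, 3.042]
wrist_force: [-17.3, -2.3, 3.4]
grip_width: 0.0342
gripper_force: 85.1
```

Emit:
carry_out:
  deltas:
    - [[0, 0, 0, 0, 0, 0, 0], [0, 0, 0, 0, 0, 0, 0], [0, 0, 0, 0, 0, 0, 0], [0, 0, 0, 0, 0, 0, 0], [0, 0, 0, 0, 0, 0, 0]]

```text
t: 9.1
position: [0.5269, -0.2688, 0.0292]
tcp_rot: [3.139, -0.01, 3.042]
wrist_force: [-17.6, -1.8, 2.6]
grip_width: 0.0343
gripper_force: 85.2
```

Emit:
carry_out:
  deltas:
    - [[0, 0, 0, 0, 0, 0, 0], [0, 0, 0, 0, 0, 0, 0], [0, 0, 0, 0, 0, 0, 0], [0, 0, 0, 0, 0, 0, 0], [0, 0, 0, 0, 0, 0, 0]]

```text
t: 9.52
position: [0.527, -0.2688, 0.0292]
tcp_rot: [3.139, -0.01, 3.042]
wrist_force: [-17.4, -2.0, 2.1]
grip_width: 0.0341
gripper_force: 85.2
```

Emit:
carry_out:
  deltas:
    - [[0, 0, 0, 0, 0, 0, 0], [0, 0, 0, 0, 0, 0, 0], [0, 0, 0, 0, 0, 0, 0], [0, 0, 0, 0, 0, 0, 0], [0, 0, 0, 0, 0, 0, 0]]

```text
t: 9.93
position: [0.5269, -0.2688, 0.0292]
tcp_rot: [3.139, -0.01, 3.042]
wrist_force: [-17.4, -1.0, 2.7]
grip_width: 0.0341
gripper_force: 85.2
```

Emit:
carry_out:
  deltas:
    - [[0, 0, 0, 0, 0, 0, 0], [0, 0, 0, 0, 0, 0, 0], [0, 0, 0, 0, 0, 0, 0], [0, 0, 0, 0, 0, 0, 0], [0, 0, 0, 0, 0, 0, 0]]

```text
t: 10.35
position: [0.527, -0.2688, 0.0292]
tcp_rot: [3.139, -0.01, 3.042]
wrist_force: [-17.4, -1.5, 2.6]
grip_width: 0.0339
gripper_force: 85.2
```

Emit:
carry_out:
  deltas:
    - [[0, 0, 0, 0, 0, 0, 0], [0, 0, 0, 0, 0, 0, 0], [0, 0, 0, 0, 0, 0, 0], [0, 0, 0, 0, 0, 0, 0], [0, 0, 0, 0, 0, 0, 0]]

```text
t: 10.77
position: [0.527, -0.2688, 0.0292]
tcp_rot: [3.139, -0.01, 3.042]
wrist_force: [-17.1, -1.3, 2.5]
grip_width: 0.0339
gripper_force: 85.2
```

Emit:
carry_out:
  deltas:
    - [[0, 0, 0, 0, 0, 0, 0], [0, 0, 0, 0, 0, 0, 0], [0, 0, 0, 0, 0, 0, 0], [0, 0, 0, 0, 0, 0, 0], [0, 0, 0, 0, 0, 0, 0]]

```text
t: 11.18
position: [0.5269, -0.2688, 0.0292]
tcp_rot: [3.139, -0.01, 3.042]
wrist_force: [-16.5, -2.3, 2.6]
grip_width: 0.0342
gripper_force: 85.2
```

Emit:
carry_out:
  deltas:
    - [[0, 0, 0, 0, 0, 0, 0], [0, 0, 0, 0, 0, 0, 0], [0, 0, 0, 0, 0, 0, 0], [0, 0, 0, 0, 0, 0, 0], [0, 0, 0, 0, 0, 0, 0]]

```text
t: 11.6
position: [0.527, -0.2688, 0.0292]
tcp_rot: [3.139, -0.01, 3.042]
wrist_force: [-17.8, -1.4, 3.4]
grip_width: 0.0342
gripper_force: 85.2
```

Run:
```python
from h import *
d=grab('scene'); im=cv2.resize(d['frame'][165:265,130:260],None,fx=5,fy=5,interpolation=cv2.INTER_CUBIC)
b=np.load('pics/b.npy',allow_pickle=True).item()
cv2.imwrite('pics/s4.png',im)
s=manip.sense();print(s['position'].round(4),np.degrees(s['tcp_rot']).round(2),s['wrist_force'].round(1))
# box
T=lambda L:[(80+x/3-.33,105+y/3-.33) for x,y in L]
def rim(c):
    return plane(b,T(c),.062)[:,:2]
p=rim([(278,388),(334,170),(95,343),(160,130)]); print(p.round(4).tolist(),np.linalg.norm(p[0]-p[1]),np.linalg.norm(p[0]-p[2]))
f=plane(b,T([(160,355),(270,378),(200,150),(325,180)]),.008);print('floor guesses',f.round(4).tolist())
ctr=p.mean(0); e=(p[2]+p[3]-p[0]-p[1])/2; ang=np.degrees(np.arctan2(e[1],e[0])); f2=(p[0]+p[2]-p[1]-p[3])/2; ang2=np.degrees(np.arctan2(f2[1],f2[0]))-90
print(ctr,ang,ang2)
```

```text
[ 0.5269 -0.2688  0.0292] [179.88  -0.58 174.3 ] [-16.7  -1.7   3.1]
[[0.3732, 0.195], [0.624, 0.1373], [0.4264, 0.3989], [0.6734, 0.3388]] 0.2573640319718466 0.21073841665798013
floor guesses [[0.4174, 0.3429, 0.008], [0.3888, 0.2151, 0.008], [0.6648, 0.3067, 0.008], [0.6262, 0.156, 0.008]]
[0.5242528  0.26750367] 75.79807510520193 76.68786476243818
```

View pics/s4.png

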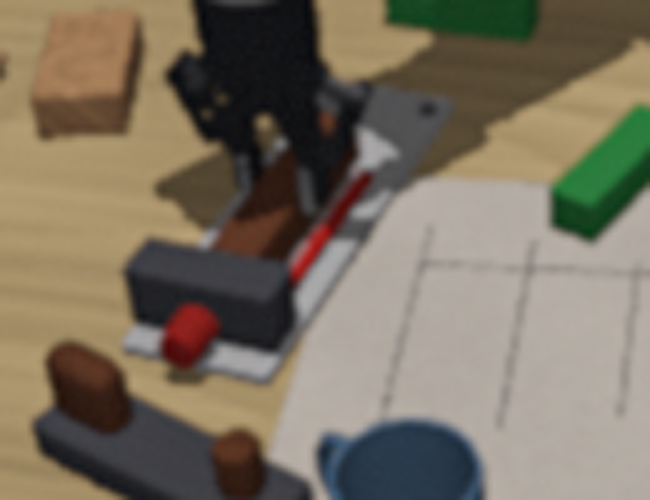

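The walnut is home against the stop: its front end at (250,235) disappears behind the stop. Held steady for over 3 s at about 17 N. Now planning the move to the box.

```bash
cat >> h.py <<'E'
BX,BY,BA=.5243,.2675,76.2
def box(x,y):
    c,s=np.cos(np.radians(BA)),np.sin(np.radians(BA)); return BX+c*x-s*y,BY+s*x+c*y
E
python3 - <<'E'
from h import *
b=np.load('pics/b.npy',allow_pickle=True).item()
T=lambda L:[(80+x/3-.33,105+y/3-.33) for x,y in L]
print('glue base',plane(b,T([(265,100)]),.0).round(3),'top',plane(b,T([(222,36)]),.17).round(3))
x,y=box(0,-.072);print(x,y)
plan([(.497,-.266,.034,174.3,0,4),(.497,-.266,.13,174.3,0,4),(x,y,.14,256.2,0,0),(x,y,.075,256.2,0,4)])
E
```

```text
glue base [[0.73  0.232 0.   ]] top [[0.745 0.244 0.17 ]]
0.5942216681534938 0.2503255910543422
[[[0.25,0,-0.04,0.01,-0.04,0,0],[0.25,0,-0.04,0.01,-0.03,0,0],[0.25,0,-0.04,0.01,-0.04,0,0],[0.25,0,-0.03,0,-0.03,0,0],[0,0,-0.8,0,0,0,0]]]
[[[0,0,-0.8,0,0,0,0],[0,0,-0.8,0,0,0,0],[0,0,-0.8,0,0,0,0],[-0.07,0.79,-0.02,0,0,-0.93,0],[-0.12,0.79,-0.02,0,0,-0.93,0]]]
[[[-0.17,0.78,-0.01,0,0,-0.93,0],[-0.22,0.76,-0.02,0,0,-0.93,0],[-0.27,0.75,-0.01,0,0,-0.93,0],[-0.32,0.73,-0.02,0,0,-0.93,0],[-0.36,0.71,-0.01,0,0,-0.93,0]]]
[[[-0.41,0.68,-0.02,0,0,-0.93,0],[-0.45,0.65,-0.01,0,0,-0.93,0],[-0.5,0.62,-0.02,0,0,-0.93,0],[-0.53,0.59,-0.01,0,0,-0.93,0],[-0.57,0.55,-0.02,0,0,-0.93,0]]]
[[[-0.61,0.52,-0.01,0,0,-0.93,0],[-0.64,0.48,-0.02,0,0,-0.93,0],[-0.67,0.43,-0.01,0,0,-0.93,0],[-0.69,0.39,-0.02,0,0,-0.93,0],[-0.72,0.34,-0.01,0,0,-0.93,0]]]
[[[-0.74,0.3,-0.02,0,0,-0.93,0],[-0.76,0.25,-0.01,0,0,-0.93,0],[-0.77,0.2,-0.02,0,0,-0.94,0],[-0.78,0.15,-0.01,0,0,-0.93,0],[-0.79,0.09,-0.02,0,0,-0.94,0]]]
[[[0,0,0.54,0,0,0,0],[0,0,0.54,0,0,0,0],[0,0,0.54,0,0,0,0],[0,0,0.55,0,0,0,0],[0,0,0,0,0,0,0]]]
end [0.5942 0.2503 0.075 ] [ 180.    -0.  -103.8]
```

Emit:
carry_out:
  deltas:
    - [[0.3, 0, 0, 0, 0, 0, 0], [0.3, 0, -0.05, 0, 0, 0, 0], [0.3, 0, -0.05, 0, 0, 0, 0], [0.25, 0, -0.05, 0, 0, 0, 0], [0, 0, -0.8, 0, 0, 0, 0]]

```text
t: 12.07
position: [0.4934, -0.2635, 0.0557]
tcp_rot: [3.137, -0.007, 3.042]
wrist_force: [-1.1, 0.5, -2.2]
grip_width: 0.0345
gripper_force: 84.6
```

Emit:
carry_out:
  deltas:
    - [[0, 0, -0.8, 0, 0, 0, 0], [0, 0, -0.8, 0, 0, 0, 0], [0, 0, -0.8, 0, 0, 0, 0], [-0.05, 0.8, 0, 0, 0, -0.93, 0], [-0.1, 0.8, 0, 0, 0, -0.93, 0]]

```text
t: 12.48
position: [0.5065, -0.22, 0.1344]
tcp_rot: [-3.138, 0.005, -3.11]
wrist_force: [-0.3, 0.1, -2.1]
grip_width: 0.0341
gripper_force: 84.8
```

Emit:
carry_out:
  deltas:
    - [[-0.17, 0.78, 0, 0, 0, -0.93, 0], [-0.22, 0.76, 0, 0, 0, -0.93, 0], [-0.27, 0.75, 0, 0, 0, -0.93, 0], [-0.32, 0.73, 0, 0, 0, -0.93, 0], [-0.36, 0.71, 0, 0, 0, -0.93, 0]]

```text
t: 12.9
position: [0.5272, -0.0999, 0.1321]
tcp_rot: [-3.141, 0.002, -2.783]
wrist_force: [0.4, 0.1, -2.6]
grip_width: 0.0341
gripper_force: 84.8
```

Emit:
carry_out:
  deltas:
    - [[-0.41, 0.68, 0, 0, 0, -0.93, 0], [-0.45, 0.65, 0, 0, 0, -0.93, 0], [-0.5, 0.62, 0, 0, 0, -0.93, 0], [-0.53, 0.59, 0, 0, 0, -0.93, 0], [-0.57, 0.55, 0, 0, 0, -0.93, 0]]

```text
t: 13.32
position: [0.5493, 0.0172, 0.132]
tcp_rot: [-3.141, 0.001, -2.458]
wrist_force: [0.5, 0.2, -2.2]
grip_width: 0.0342
gripper_force: 84.8
```

Emit:
carry_out:
  deltas:
    - [[-0.6, 0.52, 0, 0, 0, -0.93, 0], [-0.64, 0.48, 0, 0, 0, -0.93, 0], [-0.67, 0.43, 0, 0, 0, -0.93, 0], [-0.7, 0.39, 0, 0, 0, -0.93, 0], [-0.72, 0.34, 0, 0, 0, -0.93, 0]]

```text
t: 13.73
position: [0.5713, 0.1349, 0.132]
tcp_rot: [-3.141, 0.001, -2.134]
wrist_force: [0.3, -0.3, -1.5]
grip_width: 0.034
gripper_force: 84.7
```

Emit:
carry_out:
  deltas:
    - [[-0.74, 0.3, 0, 0, 0, -0.93, 0], [-0.76, 0.25, 0, 0, 0, -0.93, 0], [-0.77, 0.2, 0, 0, 0, -0.93, 0], [0, 0, 0, 0, 0, 0, 0], [0, 0, 0, 0, 0, 0, 0]]

```text
t: 14.15
position: [0.5839, 0.2055, 0.1317]
tcp_rot: [-3.141, 0.001, -1.94]
wrist_force: [0.2, -1.1, -1.4]
grip_width: 0.0342
gripper_force: 84.7
```

Run:
```python
from h import *
for n,r in(('scene',(290,165,440,290)),('top',(70,100,200,245))):
    d=grab(n); np.save(f'pics/{n}5.npy',d,allow_pickle=True)
    cv2.imwrite(f'pics/x{n}.png',cv2.resize(d['frame'][r[1]:r[3],r[0]:r[2]],(400,400)))
cv2.imwrite('pics/b5.png',np.hstack([cv2.imread('pics/xscene.png'),cv2.imread('pics/xtop.png')]))
x,y=box(0,-.072)
s=manip.sense();print(s['position'].round(4),np.degrees(s['tcp_rot']).round(2),s['grip_width'])
plan([(x,y,.11,256.2,0,0),(x,y,.038,256.2,0,4)])
```

```text
[0.5838 0.2038 0.1315] [-1.7998e+02 -1.0000e-02 -1.1131e+02] 0.03380900858349659
[[[-0.79,0.12,0.36,0,0,-0.94,0],[-0.79,0.07,0.36,0,0,-0.94,0],[0,0,0.6,0,0,0,0],[0,0,0.6,0,0,0,0],[0,0,0.6,0,0,0,0]]]
[[[0,0,0.6,0,0,0,0],[0,0,0,0,0,0,0],[0,0,0,0,0,0,0],[0,0,0,0,0,0,0],[0,0,0,0,0,0,0]]]
end [0.5942 0.2504 0.0379] [-180.    -0.  -103.8]
```

View pics/b5.png

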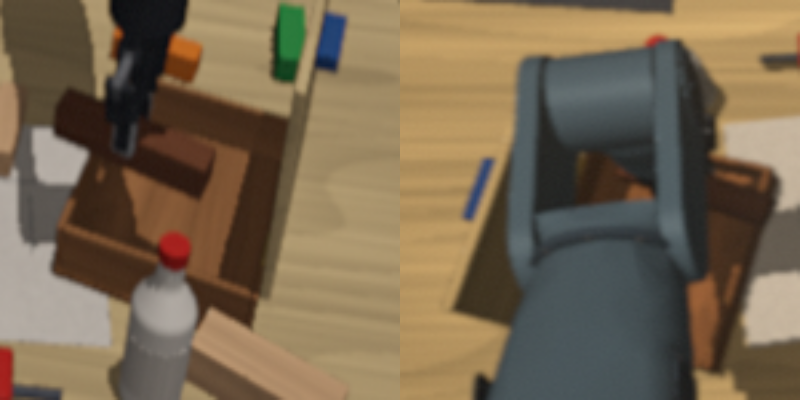

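The walnut is held flat above the box, at (135,140) in the left crop, with the lid clear to its right at (300,150).

Emit:
carry_out:
  deltas:
    - [[-0.7, 0.12, 0, 0, 0, -0.94, 0], [-0.7, 0.07, 0, 0, 0, -0.94, 0], [0, 0, 0.6, 0, 0, 0, 0], [0, 0, 0.6, 0, 0, 0, 0], [0, 0, 0.5, 0, 0, 0, 0]]

```text
t: 14.67
position: [0.5924, 0.2447, 0.0797]
tcp_rot: [-3.141, -0.0, -1.812]
wrist_force: [0.0, -0.2, -2.8]
grip_width: 0.0339
gripper_force: 84.7
```

Emit:
carry_out:
  deltas:
    - [[0, 0, 0.5, 0, 0, 0, 0], [0, 0, 0.5, 0, 0, 0, 0], [0, 0, 0.3, 0, 0, 0, 0], [0, 0, 0, 0, 0, 0, 0], [0, 0, 0, 0, 0, 0, 0]]

```text
t: 15.08
position: [0.5923, 0.2448, 0.0412]
tcp_rot: [3.141, -0.0, -1.812]
wrist_force: [-0.0, 0.1, -1.6]
grip_width: 0.0342
gripper_force: 84.7
```

Emit:
carry_out:
  deltas:
    - [[0, 0, 0.1, 0, 0, 0, 0], [0, 0, 0.08, 0, 0, 0, 0], [0, 0, 0, 0, 0, 0, 0], [0, 0, 0, 0, 0, 0, 0], [0, 0, 0, 0, 0, 0, 0]]

```text
t: 15.5
position: [0.5926, 0.2457, 0.0364]
tcp_rot: [-3.141, 0.0, -1.811]
wrist_force: [0.7, 0.3, -1.7]
grip_width: 0.034
gripper_force: 84.7
```

Emit:
carry_out:
  deltas:
    - [[0, 0, 0.14, 0, 0, 0, 0], [0, 0, 0.1, 0, 0, 0, 0], [0, 0, 0.06, 0, 0, 0, 0], [0, 0, 0, 0, 0, 0, 0], [0, 0, 0, 0, 0, 0, 0]]

```text
t: 15.92
position: [0.5923, 0.2456, 0.0267]
tcp_rot: [3.141, -0.0, -1.811]
wrist_force: [0.5, -0.6, -1.4]
grip_width: 0.0341
gripper_force: 84.7
```

Emit:
carry_out:
  deltas:
    - [[0, 0, 0.03, 0, 0, 0, 0], [0, 0, 0, 0, 0, 0, 0.62], [0, 0, 0, 0, 0, 0, 0.62], [0, 0, 0, 0, 0, 0, 0.62], [0, 0, 0, 0, 0, 0, 0.62]]

```text
t: 16.33
position: [0.5926, 0.2456, 0.0261]
tcp_rot: [-3.141, 0.0, -1.811]
wrist_force: [-0.1, -0.4, -0.1]
grip_width: 0.053
gripper_force: 0.0
```

Emit:
carry_out:
  deltas:
    - [[0, 0, -0.6, 0, 0, 0, 0.62], [0, 0, -0.8, 0, 0, 0, 0.62], [0, 0, -0.8, 0, 0, 0, 0.62], [0, 0, -0.8, 0, 0, 0, 0.62], [0.6, -0.4, -0.5, 0, 0, 0.8, 0.8]]

```text
t: 16.75
position: [0.5998, 0.2282, 0.134]
tcp_rot: [-3.14, 0.003, -1.864]
wrist_force: [1.3, -0.5, 0.4]
grip_width: 0.0643
gripper_force: 0.0
```

Emit:
carry_out:
  deltas:
    - [[0.8, -0.5, 0, 0, 0, 0.8, 1], [0.8, -0.5, 0, 0, 0, 0.8, 1], [0.8, -0.5, 0, 0, 0, 0.8, 1], [0.8, -0.4, 0, 0, 0, 0.8, 1], [0.8, -0.4, 0, 0, 0, 0.8, 1]]

```text
t: 17.17
position: [0.616, 0.0872, 0.1312]
tcp_rot: [-3.141, 0.0, -2.149]
wrist_force: [-0.0, 0.5, -0.4]
grip_width: 0.0852
gripper_force: 0.0
```

Run:
```python
from h import *
for n,r in(('scene',(290,165,440,290)),('top',(70,100,280,245))):
    d=grab(n); np.save(f'pics/{n}6.npy',d,allow_pickle=True)
    cv2.imwrite(f'pics/x{n}.png',cv2.resize(d['frame'][r[1]:r[3],r[0]:r[2]],(350 if n=='scene' else 450,350)))
cv2.imwrite('pics/b6.png',np.hstack([cv2.imread('pics/xscene.png'),cv2.imread('pics/xtop.png')]))
s=manip.sense();print(s['position'].round(4),np.degrees(s['tcp_rot']).round(2),s['grip_width'])
a=grab('scene')
for nm,r in(('blue',(265,220,292,275)),('oak',(280,185,305,225))):
    m=mask(a,nm,r); print(nm,cv2.countNonZero(m),rectw(a,m,.036))
a0=np.load('pics/a.npy',allow_pickle=True).item()
for nm,r in(('blue',(265,220,292,275)),('oak',(280,185,305,225))): m=mask(a0,nm,r); print('before',nm,cv2.countNonZero(m),rectw(a0,m,.036))
plan([(.6541,.0476,.11,192.9,1,0),(.6541,.0476,.017,192.9,1,5)])
```

```text
[0.6159 0.0847 0.1311] [-1.7996e+02 -6.0000e-02 -1.2328e+02] 0.08536068984239206
blue 462 (0.6703, 0.0501, 161, 36, 13.2)
oak 76 (0.4781, 0.0661, 59, 26, 1.7)
before blue 458 (0.6705, 0.0496, 161, 35, 13.2)
before oak 207 (0.4482, 0.0633, 115, 35, -3.2)
[[[0.03,-0.15,0.06,0,0,0.92,1],[0.02,-0.15,0.06,0,0,0.92,1],[0.01,-0.15,0.06,0,0,0.92,1],[0,-0.15,0.06,0,0,0.91,1],[0,-0.15,0.06,0,0,0.92,1]]]
[[[-0.01,-0.15,0.06,0,0,0.91,1],[-0.02,-0.15,0.06,0,0,0.92,1],[-0.04,-0.15,0.06,0,0,0.91,1],[-0.04,-0.15,0.06,0,0,0.92,1],[-0.05,-0.14,0.05,0,0,0.91,1]]]
[[[-0.07,-0.14,0.06,0,0,0.92,1],[-0.07,-0.13,0.05,0,0,0.91,1],[0,0,0.62,0,0,0,1],[0,0,0.62,0,0,0,1],[0,0,0.62,0,0,0,1]]]
[[[0,0,0.62,0,0,0,1],[0,0,0.62,0,0,0,1],[0,0,0,0,0,0,1],[0,0,0,0,0,0,1],[0,0,0,0,0,0,1]]]
end [0.6541 0.0477 0.0171] [-180.     0.  -167.1]
```

View pics/b6.png

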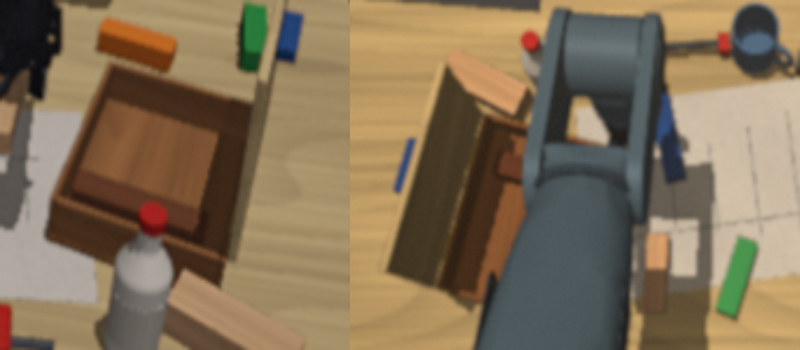

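The walnut lies flat in the box on its far side, at about (140,205) in the left half. Blue hasn't moved. Grasping blue next.

Emit:
carry_out:
  deltas:
    - [[0, -0.15, 0.06, 0, 0, 0.92, 1], [0, -0.15, 0.06, 0, 0, 0.92, 1], [0, -0.15, 0.06, 0, 0, 0.92, 1], [0, -0.15, 0.06, 0, 0, 0.92, 1], [0, -0.15, 0.06, 0, 0, 0.92, 1]]

```text
t: 17.73
position: [0.6329, 0.0754, 0.122]
tcp_rot: [3.141, 0.0, -2.468]
wrist_force: [0.6, -0.3, 0.3]
grip_width: 0.0856
gripper_force: 0.0
```

Emit:
carry_out:
  deltas:
    - [[0, -0.15, 0.06, 0, 0, 0.92, 1], [0, -0.15, 0.06, 0, 0, 0.92, 1], [-0.05, -0.15, 0.06, 0, 0, 0.92, 1], [-0.05, -0.15, 0.06, 0, 0, 0.92, 1], [-0.05, -0.15, 0.06, 0, 0, 0.92, 1]]

```text
t: 18.15
position: [0.6486, 0.0584, 0.1129]
tcp_rot: [3.141, 0.0, -2.789]
wrist_force: [-0.5, 0.3, -0.4]
grip_width: 0.0853
gripper_force: 0.0
```

Emit:
carry_out:
  deltas:
    - [[-0.07, -0.14, 0.06, 0, 0, 0.92, 1], [-0.07, -0.14, 0.06, 0, 0, 0.92, 1], [0, 0, 0, 0, 0, 0, 1], [0, 0, 0, 0, 0, 0, 1], [0, 0, 0, 0, 0, 0, 1]]

```text
t: 18.57
position: [0.6549, 0.0513, 0.1095]
tcp_rot: [3.141, -0.0, -2.914]
wrist_force: [-0.3, -0.0, -0.6]
grip_width: 0.0854
gripper_force: 0.0
```

Run:
```python
from h import *
s=manip.sense();print(s['position'].round(4),np.degrees(s['tcp_rot']).round(2),s['grip_width'])
plan([(.6541,.0476,.0175,192.9,1,6)])
```

```text
[0.6549 0.0513 0.1095] [ 1.7998e+02 -1.0000e-02 -1.6696e+02] 0.08543026605895461
[[[0.01,-0.02,0.51,0,0,0.01,1],[0.01,-0.02,0.51,0,0,0,1],[0.01,-0.02,0.51,0,0,0.01,1],[0.01,-0.02,0.51,0,0,0,1],[0.01,-0.02,0.51,0,0,0.01,1]]]
[[[0,-0.01,0.52,0,0,0,1],[0,0,0,0,0,0,1],[0,0,0,0,0,0,1],[0,0,0,0,0,0,1],[0,0,0,0,0,0,1]]]
end [0.6541 0.0477 0.0174] [ 180.    -0.  -167.1]
```

Emit:
carry_out:
  deltas:
    - [[0, -0.02, 0.5, 0, 0, 0, 1], [0, -0.02, 0.5, 0, 0, 0, 1], [0, -0.02, 0.5, 0, 0, 0, 1], [0, -0.02, 0.5, 0, 0, 0, 1], [0, -0.02, 0.5, 0, 0, 0, 1]]

```text
t: 18.98
position: [0.6555, 0.0477, 0.0333]
tcp_rot: [3.142, -0.0, -2.916]
wrist_force: [0.5, -1.4, -0.4]
grip_width: 0.0856
gripper_force: 0.0
```

Emit:
carry_out:
  deltas:
    - [[0, -0.02, 0.5, 0, 0, 0, 1], [0, 0, 0, 0, 0, 0, 1], [0, 0, 0, 0, 0, 0, 0], [0, 0, 0, 0, 0, 0, 0], [0, 0, 0, 0, 0, 0, 0]]
  newtons: 80

```text
t: 19.4
position: [0.6568, 0.0468, 0.0206]
tcp_rot: [-3.141, 0.002, -2.917]
wrist_force: [-0.3, -0.0, 0.8]
grip_width: 0.0514
gripper_force: 0.0
```

Emit:
carry_out:
  deltas:
    - [[0, 0, 0, 0, 0, 0, 0], [0, 0, 0, 0, 0, 0, 0], [0, 0, 0, 0, 0, 0, 0], [0, 0, 0, 0, 0, 0, 0], [0, 0, 0, 0, 0, 0, 0]]

```text
t: 19.82
position: [0.6571, 0.0468, 0.0211]
tcp_rot: [-3.141, 0.003, -2.917]
wrist_force: [-0.8, 0.6, 6.0]
grip_width: 0.0335
gripper_force: 82.0
```

Run:
```python
from h import *
s=manip.sense();print(s['position'].round(4),np.degrees(s['tcp_rot']).round(2),s['grip_width'],s['wrist_force'])
p=s['position']
plan([(p[0],p[1],.11,192.9,0,4),(.4995,-.2661,.11,174.3,0,0),(.4995,-.2661,.04,174.3,0,3)])
```

```text
[0.6571 0.0468 0.0211] [-1.7995e+02  1.5000e-01 -1.6712e+02] 0.03354557702368177 [-0.81098135  0.5966145   5.98673372]
[[[0,0,-0.74,0,0.01,0,0],[0,0,-0.74,0,0.01,0,0],[0,0,-0.74,-0.01,0.01,0,0],[0,0,-0.74,0,0.01,-0.01,0],[0.57,-0.69,0,0,0,0.36,0]]]
[[[0.56,-0.71,0,0,0,0.36,0],[0.54,-0.72,0,0,0,0.36,0],[0.52,-0.73,0,0,0,0.36,0],[0.5,-0.75,0,0,0,0.36,0],[0.48,-0.76,0,0,0,0.36,0]]]
[[[0.46,-0.77,0,0,0,0.36,0],[0.44,-0.78,0,0,0,0.36,0],[0.42,-0.79,0,0,0,0.35,0],[0.41,-0.8,0,0,0,0.36,0],[0.38,-0.81,0,0,0,0.35,0]]]
[[[0.36,-0.82,0,0,0,0.36,0],[0.35,-0.84,0,0,0,0.35,0],[0,0,0.78,0,0,0,0],[0,0,0.78,0,0,0,0],[0,0.01,0.77,0,0,0,0]]]
end [ 0.4995 -0.266   0.0401] [-180.    -0.   174.3]
```

Emit:
carry_out:
  deltas:
    - [[0, 0, -0.75, 0, 0, 0, 0], [0, 0, -0.75, 0, 0, 0, 0], [0, 0, -0.75, 0, 0, 0, 0], [0, 0, -0.75, 0, 0, 0, 0], [0.57, -0.7, 0, 0, 0, 0.36, 0]]

```text
t: 20.23
position: [0.6482, 0.0254, 0.1153]
tcp_rot: [-3.14, 0.01, -2.938]
wrist_force: [1.3, -1.5, 0.4]
grip_width: 0.034
gripper_force: 81.2
```

Emit:
carry_out:
  deltas:
    - [[0.56, -0.7, 0, 0, 0, 0.36, 0], [0.54, -0.72, 0, 0, 0, 0.36, 0], [0.52, -0.73, 0, 0, 0, 0.36, 0], [0.5, -0.75, 0, 0, 0, 0.36, 0], [0.48, -0.76, 0, 0, 0, 0.36, 0]]

```text
t: 20.65
position: [0.5819, -0.0985, 0.1093]
tcp_rot: [3.141, -0.0, -3.069]
wrist_force: [1.0, 0.1, -1.5]
grip_width: 0.034
gripper_force: 81.1
```

Emit:
carry_out:
  deltas:
    - [[0.46, -0.77, 0, 0, 0, 0.36, 0], [0.44, -0.78, 0, 0, 0, 0.36, 0], [0.42, -0.79, 0, 0, 0, 0.36, 0], [0.4, -0.8, 0, 0, 0, 0.36, 0], [0.38, -0.81, 0, 0, 0, 0.36, 0]]

```text
t: 21.07
position: [0.5218, -0.2186, 0.1094]
tcp_rot: [3.141, -0.0, 3.089]
wrist_force: [0.0, -1.0, -0.7]
grip_width: 0.0339
gripper_force: 81.1
```

Emit:
carry_out:
  deltas:
    - [[0.36, -0.82, 0, 0, 0, 0.36, 0], [0.35, -0.84, 0, 0, 0, 0.33, 0], [0, 0, 0.6, 0, 0, 0, 0], [0, 0, 0, 0, 0, 0, 0], [0, 0, 0, 0, 0, 0, 0]]

```text
t: 21.48
position: [0.4971, -0.2652, 0.0904]
tcp_rot: [3.14, -0.003, 3.041]
wrist_force: [-0.3, -0.3, -1.6]
grip_width: 0.0341
gripper_force: 81.0
```

Run:
```python
from h import *
s=manip.sense();print(s['position'].round(4),np.degrees(s['tcp_rot']).round(2),s['grip_width'],s['wrist_force'])
plan([(.4995,-.2661,.042,174.3,0,4)])
```

```text
[ 0.4971 -0.2652  0.0904] [ 1.7988e+02 -1.5000e-01  1.7424e+02] 0.0340728069720879 [-0.30216613 -0.28642773 -1.62171663]
[[[-0.02,-0.01,0.4,0.01,-0.01,0,0],[-0.02,0,0.4,0.01,-0.01,-0.01,0],[-0.02,-0.01,0.41,0,-0.01,0,0],[-0.02,0,0.4,0.01,-0.01,-0.01,0],[0,0,0,0,0,0,0]]]
end [ 0.4994 -0.266   0.0421] [-180.     0.   174.3]
```

Emit:
carry_out:
  deltas:
    - [[0, 0, 0.4, 0, 0, 0, 0], [0, 0, 0.4, 0, 0, 0, 0], [0, 0, 0.4, 0, 0, 0, 0], [0, 0, 0.4, 0, 0, 0, 0], [0, 0, 0, 0, 0, 0, 0]]

```text
t: 21.9
position: [0.4965, -0.264, 0.0399]
tcp_rot: [3.138, -0.005, 3.042]
wrist_force: [0.0, 1.4, -1.8]
grip_width: 0.0341
gripper_force: 81.1
```

Emit:
carry_out:
  deltas:
    - [[0, 0, 0.1, 0, 0, 0, 0], [0, 0, 0.1, 0, 0, 0, 0], [0, 0, 0.1, 0, 0, 0, 0], [0, 0, 0, 0, 0, 0, 0], [0, 0, 0, 0, 0, 0, 0]]

```text
t: 22.32
position: [0.4984, -0.2662, 0.0347]
tcp_rot: [-3.141, 0.0, 3.042]
wrist_force: [0.4, -0.5, -0.5]
grip_width: 0.0339
gripper_force: 81.1
```

Run:
```python
from h import *
s=manip.sense();print(s['position'].round(4),np.degrees(s['tcp_rot']).round(2),s['wrist_force'].round(1))
d=grab('scene'); np.save('pics/s7.npy',d,allow_pickle=True)
cv2.imwrite('pics/s7.png',cv2.resize(d['frame'][175:255,140:240],None,fx=6,fy=6,interpolation=cv2.INTER_CUBIC))
```

```text
[ 0.4984 -0.2662  0.0347] [-1.7999e+02  2.0000e-02  1.7428e+02] [ 0.4 -0.5 -0.5]
```

View pics/s7.png

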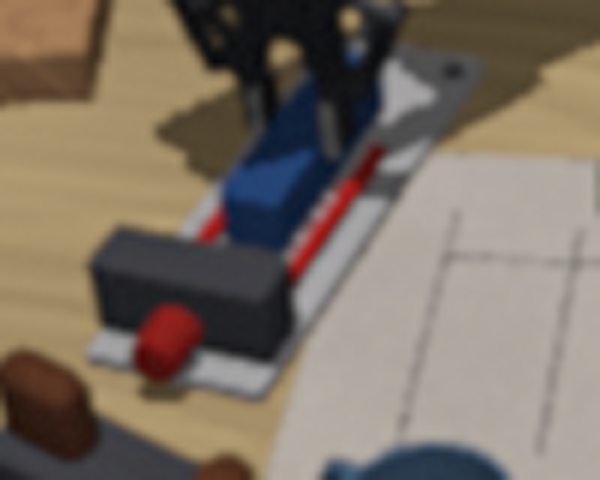

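Blue's front end is centred between the guides at (262,200). Pushing it home.

Emit:
carry_out:
  deltas:
    - [[0, 0, 0.06, 0, 0, 0, 0], [-0.3, 0, 0.03, 0, 0, 0, 0], [-0.3, 0, 0, 0, 0, 0, 0], [-0.3, 0, 0, 0, 0, 0, 0], [-0.3, 0, 0, 0, 0, 0, 0]]

```text
t: 22.78
position: [0.535, -0.2699, 0.0319]
tcp_rot: [-3.141, -0.001, 3.042]
wrist_force: [-6.5, -1.3, 1.1]
grip_width: 0.0339
gripper_force: 81.3
```

Emit:
carry_out:
  deltas:
    - [[-0.15, 0, 0, 0, 0, 0, 0], [-0.15, 0, 0, 0, 0, 0, 0], [0, 0, 0, 0, 0, 0, 0], [0, 0, 0, 0, 0, 0, 0], [0, 0, 0, 0, 0, 0, 0]]

```text
t: 23.2
position: [0.5419, -0.2705, 0.0314]
tcp_rot: [3.141, -0.004, 3.042]
wrist_force: [-7.8, -0.6, 3.4]
grip_width: 0.0335
gripper_force: 81.6
```

Emit:
carry_out:
  deltas:
    - [[-0.07, 0, 0, 0, 0, 0, 0], [0, 0, 0, 0, 0, 0, 0], [0, 0, 0, 0, 0, 0, 0], [0, 0, 0, 0, 0, 0, 0], [0, 0, 0, 0, 0, 0, 0]]

```text
t: 23.62
position: [0.5425, -0.2705, 0.0313]
tcp_rot: [3.14, -0.007, 3.042]
wrist_force: [-14.7, -1.3, 8.4]
grip_width: 0.0335
gripper_force: 82.1
```

Emit:
carry_out:
  deltas:
    - [[-0.05, 0, -0.04, 0, 0, 0, 0], [0, 0, 0, 0, 0, 0, 0], [0, 0, 0, 0, 0, 0, 0], [0, 0, 0, 0, 0, 0, 0], [0, 0, 0, 0, 0, 0, 0]]

```text
t: 24.03
position: [0.5426, -0.2703, 0.0317]
tcp_rot: [3.14, -0.01, 3.042]
wrist_force: [-16.7, -1.2, 5.9]
grip_width: 0.0337
gripper_force: 81.9
```

Emit:
carry_out:
  deltas:
    - [[0, 0, 0, 0, 0, 0, 0], [0, 0, 0, 0, 0, 0, 0], [0, 0, 0, 0, 0, 0, 0], [0, 0, 0, 0, 0, 0, 0], [0, 0, 0, 0, 0, 0, 0]]

```text
t: 24.45
position: [0.5426, -0.2704, 0.0317]
tcp_rot: [3.14, -0.01, 3.042]
wrist_force: [-17.1, -1.3, 5.8]
grip_width: 0.0339
gripper_force: 81.9
```

Emit:
carry_out:
  deltas:
    - [[0, 0, 0, 0, 0, 0, 0], [0, 0, 0, 0, 0, 0, 0], [0, 0, 0, 0, 0, 0, 0], [0, 0, 0, 0, 0, 0, 0], [0, 0, 0, 0, 0, 0, 0]]

```text
t: 24.87
position: [0.5426, -0.2703, 0.0317]
tcp_rot: [3.14, -0.01, 3.042]
wrist_force: [-16.9, -1.6, 5.5]
grip_width: 0.0342
gripper_force: 81.9
```

Emit:
carry_out:
  deltas:
    - [[0, 0, 0, 0, 0, 0, 0], [0, 0, 0, 0, 0, 0, 0], [0, 0, 0, 0, 0, 0, 0], [0, 0, 0, 0, 0, 0, 0], [0, 0, 0, 0, 0, 0, 0]]

```text
t: 25.28
position: [0.5426, -0.2704, 0.0317]
tcp_rot: [3.14, -0.01, 3.042]
wrist_force: [-17.6, -1.1, 4.9]
grip_width: 0.034
gripper_force: 81.9
```

Emit:
carry_out:
  deltas:
    - [[0, 0, 0, 0, 0, 0, 0], [0, 0, 0, 0, 0, 0, 0], [0, 0, 0, 0, 0, 0, 0], [0, 0, 0, 0, 0, 0, 0], [0, 0, 0, 0, 0, 0, 0]]

```text
t: 25.7
position: [0.5426, -0.2704, 0.0317]
tcp_rot: [3.14, -0.01, 3.042]
wrist_force: [-17.4, -1.7, 5.2]
grip_width: 0.0343
gripper_force: 81.9
```

Emit:
carry_out:
  deltas:
    - [[0, 0, 0, 0, 0, 0, 0], [0, 0, 0, 0, 0, 0, 0], [0, 0, 0, 0, 0, 0, 0], [0, 0, 0, 0, 0, 0, 0], [0, 0, 0, 0, 0, 0, 0]]

```text
t: 26.12
position: [0.5426, -0.2703, 0.0317]
tcp_rot: [3.14, -0.01, 3.042]
wrist_force: [-16.8, -0.9, 5.1]
grip_width: 0.0344
gripper_force: 81.9
```

Emit:
carry_out:
  deltas:
    - [[0, 0, 0, 0, 0, 0, 0], [0, 0, 0, 0, 0, 0, 0], [0, 0, 0, 0, 0, 0, 0], [0, 0, 0, 0, 0, 0, 0], [0, 0, 0, 0, 0, 0, 0]]

```text
t: 26.53
position: [0.5426, -0.2704, 0.0317]
tcp_rot: [3.14, -0.01, 3.042]
wrist_force: [-17.9, -0.3, 5.5]
grip_width: 0.0343
gripper_force: 81.9
```

Emit:
carry_out:
  deltas:
    - [[0, 0, 0, 0, 0, 0, 0], [0, 0, 0, 0, 0, 0, 0], [0, 0, 0, 0, 0, 0, 0], [0, 0, 0, 0, 0, 0, 0], [0, 0, 0, 0, 0, 0, 0]]

```text
t: 26.95
position: [0.5425, -0.2704, 0.0317]
tcp_rot: [3.14, -0.01, 3.042]
wrist_force: [-17.8, -0.4, 5.2]
grip_width: 0.0338
gripper_force: 81.9
```

Run:
```python
from h import *
s=manip.sense();print(s['position'].round(4),s['wrist_force'].round(1))
x,y=box(-.006,.002);print(x,y)
plan([(.506,-.268,.036,174.3,0,4),(.506,-.268,.13,174.3,0,4),(x,y,.13,256.2,0,0)],start=(.5425,-.2705,.0313,174.3))
```

```text
[ 0.5425 -0.2704  0.0317] [-17.8  -0.4   5.2]
0.5209265306947092 0.26215026123569934
[[[0.3,-0.01,-0.04,0,0,0,0],[0.31,-0.01,-0.04,0,0,0,0],[0.3,-0.01,-0.04,0,0,0,0],[0.31,-0.01,-0.04,0,0,0,0],[0,0,-0.78,0,0,0,0]]]
[[[0,0,-0.78,0,0,0,0],[0,0,-0.78,0,0,0,0],[0,0,-0.79,0,0,0,0],[0.06,0.8,0,0,0,-0.93,0],[0,0.8,0,0,0,-0.93,0]]]
[[[-0.05,0.8,0,0,0,-0.93,0],[-0.1,0.8,0,0,0,-0.93,0],[-0.15,0.79,0,0,0,-0.93,0],[-0.2,0.78,0,0,0,-0.93,0],[-0.25,0.76,0,0,0,-0.93,0]]]
[[[-0.3,0.75,0,0,0,-0.93,0],[-0.35,0.72,0,0,0,-0.93,0],[-0.39,0.7,0,0,0,-0.93,0],[-0.44,0.67,0,0,0,-0.93,0],[-0.48,0.64,0,0,0,-0.93,0]]]
[[[-0.52,0.61,0,0,0,-0.93,0],[-0.56,0.58,0,0,0,-0.93,0],[-0.6,0.54,0,0,0,-0.93,0],[-0.63,0.5,0,0,0,-0.93,0],[-0.66,0.46,0,0,0,-0.93,0]]]
[[[-0.69,0.41,0,0,0,-0.93,0],[-0.72,0.37,0,0,0,-0.93,0],[-0.74,0.32,0,0,0,-0.93,0],[-0.76,0.27,0,0,0,-0.94,0],[-0.77,0.21,0,0,0,-0.93,0]]]
end [0.521 0.262 0.13 ] [-180.     0.  -103.8]
```

Emit:
carry_out:
  deltas:
    - [[0.4, 0, 0, 0, 0, 0, 0], [0.35, 0, -0.05, 0, 0, 0, 0], [0.3, 0, -0.05, 0, 0, 0, 0], [0.3, 0, -0.05, 0, 0, 0, 0], [0, 0, -0.78, 0, 0, 0, 0]]

```text
t: 27.37
position: [0.5025, -0.2644, 0.057]
tcp_rot: [3.137, -0.007, 3.041]
wrist_force: [0.2, 0.8, -1.7]
grip_width: 0.0343
gripper_force: 81.0
```

Emit:
carry_out:
  deltas:
    - [[0, 0, -0.78, 0, 0, 0, 0], [0, 0, -0.78, 0, 0, 0, 0], [0, 0, -0.78, 0, 0, 0, 0], [0.05, 0.8, 0, 0, 0, -0.93, 0], [0, 0.8, 0, 0, 0, -0.93, 0]]

```text
t: 27.78
position: [0.5098, -0.2203, 0.1339]
tcp_rot: [-3.138, 0.005, -3.111]
wrist_force: [0.7, 0.8, -3.2]
grip_width: 0.034
gripper_force: 81.2
```

Emit:
carry_out:
  deltas:
    - [[-0.05, 0.8, 0, 0, 0, -0.93, 0], [-0.1, 0.8, 0, 0, 0, -0.93, 0], [-0.15, 0.8, 0, 0, 0, -0.93, 0], [-0.2, 0.78, 0, 0, 0, -0.93, 0], [-0.25, 0.76, 0, 0, 0, -0.93, 0]]

```text
t: 28.2
position: [0.5118, -0.0969, 0.1316]
tcp_rot: [-3.141, 0.001, -2.784]
wrist_force: [0.5, 0.2, -1.3]
grip_width: 0.0338
gripper_force: 81.2
```

Emit:
carry_out:
  deltas:
    - [[-0.3, 0.75, 0, 0, 0, -0.93, 0], [-0.35, 0.72, 0, 0, 0, -0.93, 0], [-0.4, 0.7, 0, 0, 0, -0.93, 0], [-0.44, 0.67, 0, 0, 0, -0.93, 0], [-0.48, 0.64, 0, 0, 0, -0.93, 0]]

```text
t: 28.62
position: [0.5156, 0.0237, 0.1316]
tcp_rot: [-3.141, 0.001, -2.459]
wrist_force: [0.5, -0.3, -1.5]
grip_width: 0.0335
gripper_force: 81.2
```

Emit:
carry_out:
  deltas:
    - [[-0.52, 0.6, 0, 0, 0, -0.93, 0], [-0.56, 0.58, 0, 0, 0, -0.93, 0], [-0.6, 0.54, 0, 0, 0, -0.93, 0], [-0.63, 0.5, 0, 0, 0, -0.93, 0], [-0.66, 0.46, 0, 0, 0, -0.93, 0]]

```text
t: 29.03
position: [0.5188, 0.1442, 0.1316]
tcp_rot: [-3.141, 0.001, -2.134]
wrist_force: [1.0, 0.6, -1.6]
grip_width: 0.0341
gripper_force: 81.2
```

Emit:
carry_out:
  deltas:
    - [[-0.7, 0.4, 0, 0, 0, -0.93, 0], [-0.72, 0.37, 0, 0, 0, -0.93, 0], [-0.74, 0.32, 0, 0, 0, -0.93, 0], [0, 0, 0, 0, 0, 0, 0], [0, 0, 0, 0, 0, 0, 0]]

```text
t: 29.45
position: [0.521, 0.2166, 0.1313]
tcp_rot: [-3.141, 0.0, -1.941]
wrist_force: [0.1, 0.1, -1.6]
grip_width: 0.0338
gripper_force: 81.1
```

Run:
```python
from h import *
s=manip.sense();print(s['position'].round(4),np.degrees(s['tcp_rot']).round(2),s['grip_width'])
x,y=box(-.006,.002)
plan([(x,y,.13,256.2,0,0),(x,y,.0295,256.2,0,7)])
```

```text
[0.521  0.2166 0.1313] [-1.7997e+02  2.0000e-02 -1.1121e+02] 0.033796826681226334
[[[-0.71,0.28,0.02,0,0,-0.93,0],[-0.72,0.23,0.02,-0.01,0,-0.92,0],[0,0,0.48,0,0,0,0],[0,0,0.48,0,0,0,0],[0,0,0.48,0,0,0,0]]]
[[[0,0,0.48,0,0,0,0],[0,0,0.48,0,0,0,0],[0,0,0.48,0,0,0,0],[0,0,0.47,0,0,0,0],[0,0,0,0,0,0,0]]]
end [0.5208 0.2622 0.0296] [ 180.     0.  -103.8]
```

Emit:
carry_out:
  deltas:
    - [[-0.72, 0.26, 0, 0, 0, -0.93, 0], [-0.72, 0.24, 0, 0, 0, -0.93, 0], [0, 0, 0, 0, 0, 0, 0], [0, 0, 0.48, 0, 0, 0, 0], [0, 0, 0.48, 0, 0, 0, 0]]

```text
t: 29.87
position: [0.5225, 0.2605, 0.1031]
tcp_rot: [-3.139, 0.001, -1.815]
wrist_force: [0.4, -0.5, -1.4]
grip_width: 0.0338
gripper_force: 81.1
```

Emit:
carry_out:
  deltas:
    - [[0, 0, 0.48, 0, 0, 0, 0], [0, 0, 0.48, 0, 0, 0, 0], [0, 0, 0.48, 0, 0, 0, 0], [0, 0, 0.48, 0, 0, 0, 0], [0, 0, 0.3, 0, 0, 0, 0]]

```text
t: 30.28
position: [0.5208, 0.2595, 0.0343]
tcp_rot: [3.14, -0.001, -1.816]
wrist_force: [-1.0, 0.5, -0.6]
grip_width: 0.034
gripper_force: 81.1
```

Emit:
carry_out:
  deltas:
    - [[0, 0, 0.1, 0, 0, 0, 0], [0, 0, 0.07, 0, 0, 0, 0], [0, 0, 0, 0, 0, 0, 0], [0, 0, 0, 0, 0, 0, 0], [0, 0, 0, 0, 0, 0, 0]]

```text
t: 30.7
position: [0.5221, 0.2613, 0.0316]
tcp_rot: [-3.14, 0.001, -1.813]
wrist_force: [0.2, -0.2, -0.6]
grip_width: 0.0339
gripper_force: 81.1
```

Emit:
carry_out:
  deltas:
    - [[0, 0, 0.07, 0, 0, 0, 0], [0, 0, 0, 0, 0, 0, 0], [0, 0, 0, 0, 0, 0, 0.62], [0, 0, 0, 0, 0, 0, 0.62], [0, 0, 0, 0, 0, 0, 0.62]]

```text
t: 31.12
position: [0.5214, 0.2612, 0.0286]
tcp_rot: [-3.141, 0.0, -1.813]
wrist_force: [-0.7, -0.5, 0.2]
grip_width: 0.053
gripper_force: 0.0
```

Emit:
carry_out:
  deltas:
    - [[0, 0, -0.6, 0, 0, 0, 0.62], [0, 0, -0.8, 0, 0, 0, 0.62], [0, 0, -0.8, 0, 0, 0, 0.62], [0, 0, -0.8, 0, 0, 0, 0.62], [0.7, -0.1, -0.5, 0, 0, 0.9, 0.8]]

```text
t: 31.53
position: [0.5205, 0.2425, 0.1365]
tcp_rot: [-3.138, 0.003, -1.873]
wrist_force: [0.8, 0.2, 0.3]
grip_width: 0.0637
gripper_force: 0.0
```

Run:
```python
from h import *
s=manip.sense();print(s['position'].round(4),np.degrees(s['tcp_rot']).round(2),s['grip_width'])
plan([(.45,-.13,.13,177,1,0)])
```

```text
[0.5205 0.2425 0.1365] [-179.81    0.19 -107.34] 0.06372306584288691
[[[0.63,-0.07,0.01,0,0,0.95,1],[0.62,-0.11,0.01,0,0,0.95,1],[0.61,-0.16,0.01,0,0,0.95,1],[0.6,-0.2,0.01,0,0,0.95,1],[0.59,-0.23,0.01,0,0,0.94,1]]]
[[[0.57,-0.27,0.01,0,0,0.95,1],[0.55,-0.31,0.01,0,0,0.94,1],[0.53,-0.35,0.01,0,0.01,0.95,1],[0.5,-0.38,0.01,0,0,0.94,1],[0.48,-0.41,0.01,0,0.01,0.95,1]]]
[[[0.45,-0.44,0.01,0,0,0.94,1],[0.42,-0.47,0.01,0,0.01,0.95,1],[0.39,-0.5,0.01,0,0,0.94,1],[0.36,-0.52,0.01,0,0.01,0.95,1],[0.32,-0.55,0.01,0,0,0.94,1]]]
[[[0.28,-0.57,0.01,0,0.01,0.95,1],[0.24,-0.58,0.01,0,0,0.94,1],[0.21,-0.6,0.01,0,0.01,0.95,1],[0.17,-0.61,0.01,0,0,0.94,1],[0.12,-0.61,0,0.01,0.01,0.95,1]]]
end [ 0.4501 -0.1299  0.1301] [-180.   -0.  177.]
```

Emit:
carry_out:
  deltas:
    - [[0.65, -0.05, 0, 0, 0, 0.95, 1], [0.62, -0.1, 0, 0, 0, 0.95, 1], [0.6, -0.15, 0, 0, 0, 0.95, 1], [0.6, -0.2, 0, 0, 0, 0.95, 1], [0.6, -0.23, 0, 0, 0, 0.95, 1]]

```text
t: 31.95
position: [0.4996, 0.1461, 0.1336]
tcp_rot: [-3.141, 0.0, -2.211]
wrist_force: [-0.7, -0.7, -0.5]
grip_width: 0.0851
gripper_force: 0.0
```

Emit:
carry_out:
  deltas:
    - [[0.57, -0.27, 0, 0, 0, 0.95, 1], [0.55, -0.3, 0, 0, 0, 0.95, 1], [0.53, -0.35, 0, 0, 0, 0.95, 1], [0.5, -0.38, 0, 0, 0, 0.95, 1], [0.48, -0.4, 0, 0, 0, 0.95, 1]]

```text
t: 32.37
position: [0.4814, 0.0534, 0.1336]
tcp_rot: [-3.141, 0.0, -2.542]
wrist_force: [0.5, -0.6, 0.3]
grip_width: 0.0857
gripper_force: 0.0
```

Emit:
carry_out:
  deltas:
    - [[0.45, -0.44, 0, 0, 0, 0.95, 1], [0.42, -0.47, 0, 0, 0, 0.95, 1], [0.4, -0.5, 0, 0, 0, 0.95, 1], [0.36, -0.52, 0, 0, 0, 0.95, 1], [0.32, -0.55, 0, 0, 0, 0.95, 1]]

```text
t: 32.78
position: [0.4627, -0.0398, 0.1336]
tcp_rot: [-3.141, 0.0, -2.874]
wrist_force: [0.3, -0.1, 1.7]
grip_width: 0.0854
gripper_force: 0.0
```

Emit:
carry_out:
  deltas:
    - [[0.28, -0.57, 0, 0, 0, 0.95, 1], [0.24, -0.58, 0, 0, 0, 0.95, 1], [0.2, -0.6, 0, 0, 0, 0.95, 1], [0.17, -0.6, 0, 0, 0, 0.95, 1], [0.12, -0.6, 0, 0, 0, 0.9, 1]]

```text
t: 33.2
position: [0.4449, -0.1321, 0.1336]
tcp_rot: [-3.141, 0.0, 3.081]
wrist_force: [0.8, 0.8, -0.2]
grip_width: 0.0852
gripper_force: 0.0
```

Run:
```python
from h import *
d={n:grab(n) for n in('scene','top')}
for n,r in(('scene',(270,165,420,290)),('top',(70,100,280,245))):
    np.save(f'pics/{n}8.npy',d[n],allow_pickle=True)
    cv2.imwrite(f'pics/x{n}.png',cv2.resize(d[n]['frame'][r[1]:r[3],r[0]:r[2]],(350 if n=='scene' else 450,350),interpolation=cv2.INTER_CUBIC))
cv2.imwrite('pics/b8.png',np.hstack([cv2.imread('pics/xscene.png'),cv2.imread('pics/xtop.png')]))
s=manip.sense();print(s['position'].round(4),np.degrees(s['tcp_rot']).round(2),s['grip_width'])
print(rectw(d['scene'],mask(d['scene'],'oak',(275,170,310,225)),.036),rectw(d['top'],mask(d['top'],'oak',(190,180,235,240)),.036))
```

```text
[ 0.4451 -0.1333  0.1338] [-1.7994e+02  3.0000e-02  1.7649e+02] 0.08520248945203884
(0.4487, 0.0625, 116, 37, -3.6) (0.4482, 0.0662, 120, 42, -5.7)
```

View pics/b8.png

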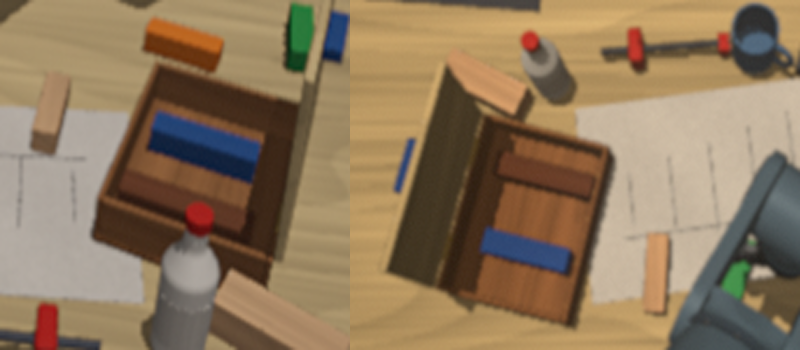

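Both marked battens lie flat in the box: walnut at (545,175), blue at (527,250). Oak is at (655,272), unmoved. I'll check the room left for oak numerically.

Run:
```python
from h import *
d=np.load('pics/top8.npy',allow_pickle=True).item()
c=lambda x,y:((x-350)*210/450+70-.25,y*145/350+100-.25)
def tb(p):
    e=np.radians(BA);R=np.array([[np.cos(e),np.sin(e)],[-np.sin(e),np.cos(e)]]);return ((p[:,:2]-[BX,BY])@R.T).round(4).tolist()
print('blue',tb(plane(d,[c(485,231),c(573,251),c(568,272),c(481,250)],.044)))
print('walnut',tb(plane(d,[c(503,153),c(595,177),c(590,197),c(498,172)],.044)))
print('rim outer corners',tb(plane(d,[c(610,150),c(576,326),c(466,304),c(490,115)],.062)))
a=np.load('pics/scene8.npy',allow_pickle=True).item()
k=lambda x,y:(x*150/350+270-.25,y*125/350+165-.25)
print('scene rim nR,fR,nH',tb(plane(a,[k(157,65),k(100,198),k(302,102),k(280,258)],.062)))
print('scene blue top',tb(plane(a,[k(155,113),k(260,152),k(258,163),k(150,132)],.044)))
print('lid', tb(plane(d,[c(388,270),c(446,65)],.265)), tb(plane(d,[c(388,270),c(446,65)],.272)))
s=manip.sense(); 
plan([(.4485,.0635,.10,176,1,0),(.4485,.0635,.0165,176,1,5)])
```

```text
blue [[0.0643, 0.0317], [-0.0801, 0.0277], [-0.0803, 0.0587], [0.0627, 0.0595]]
walnut [[0.0686, -0.0855], [-0.0862, -0.0853], [-0.086, -0.0547], [0.0685, -0.0563]]
rim outer corners [[-0.1034, -0.126], [-0.1165, 0.1299], [0.0575, 0.1387], [0.0985, -0.1316]]
scene rim nR,fR,nH [[-0.0939, 0.1195], [-0.0948, -0.1314], [0.1026, 0.1316], [0.1161, -0.1253]]
scene blue top [[-0.076, 0.0529], [0.0664, 0.0435], [0.0674, 0.0241], [-0.0729, 0.0172]]
lid [[0.0987, 0.1264], [0.0992, -0.132]] [[0.0956, 0.1266], [0.0961, -0.1301]]
[[[0.04,0.82,0.14,0,0,0.02,1],[0.04,0.82,0.14,0,0,0.01,1],[0.04,0.82,0.14,0,0,0.02,1],[0.04,0.82,0.14,0,0,0.01,1],[0.04,0.82,0.14,0,0,0.02,1]]]
[[[0.04,0.82,0.14,0,0,0.01,1],[0.04,0.82,0.14,-0.01,0,0.02,1],[0.03,0.81,0.14,0,0.01,0.01,1],[0,0,0.56,0,0,0,1],[0,0,0.56,0,0,0,1]]]
[[[0,0,0.55,0,0,0,1],[0,0,0.56,0,0,0,1],[0,0,0.55,0,0,0,1],[0,0,0,0,0,0,1],[0,0,0,0,0,0,1]]]
end [0.4486 0.0634 0.0166] [-180.   -0.  176.]
```

Blue has been knocked to box y ≈ +0.04 m but still lies in the box. The gap between walnut and blue is about 75 mm, so oak will go there. Grasping oak.

Emit:
carry_out:
  deltas:
    - [[0.04, 0.82, 0.14, 0, 0, 0, 1], [0.04, 0.82, 0.14, 0, 0, 0, 1], [0.04, 0.82, 0.14, 0, 0, 0, 1], [0.04, 0.82, 0.14, 0, 0, 0, 1], [0.04, 0.82, 0.14, 0, 0, 0, 1]]

```text
t: 33.72
position: [0.446, -0.0063, 0.1124]
tcp_rot: [3.141, 0.0, 3.086]
wrist_force: [0.8, -0.4, 0.0]
grip_width: 0.0853
gripper_force: 0.0
```

Emit:
carry_out:
  deltas:
    - [[0.04, 0.82, 0.14, 0, 0, 0, 1], [0.04, 0.82, 0.14, 0, 0, 0, 1], [0, 0.82, 0.14, 0, 0, 0, 1], [0, 0, 0, 0, 0, 0, 1], [0, 0, 0, 0, 0, 0, 1]]

```text
t: 34.13
position: [0.4475, 0.0674, 0.0996]
tcp_rot: [3.141, -0.001, 3.089]
wrist_force: [-0.2, 0.3, 0.4]
grip_width: 0.0854
gripper_force: 0.0
```

Emit:
carry_out:
  deltas:
    - [[0, 0, 0.5, 0, 0, 0, 1], [0, 0, 0.5, 0, 0, 0, 1], [0, 0, 0.5, 0, 0, 0, 1], [0, 0, 0.5, 0, 0, 0, 1], [0, 0, 0.5, 0, 0, 0, 1]]

```text
t: 34.55
position: [0.4485, 0.065, 0.0246]
tcp_rot: [-3.141, 0.001, 3.084]
wrist_force: [0.8, 0.5, -0.6]
grip_width: 0.0853
gripper_force: 0.0
```

Emit:
carry_out:
  deltas:
    - [[0, 0, 0.2, 0, 0, 0, 1], [0, 0, 0, 0, 0, 0, 1], [0, 0, 0, 0, 0, 0, 0], [0, 0, 0, 0, 0, 0, 0], [0, 0, 0, 0, 0, 0, 0]]

```text
t: 34.97
position: [0.449, 0.0656, 0.0198]
tcp_rot: [-3.141, 0.002, 3.084]
wrist_force: [0.2, 0.3, -0.3]
grip_width: 0.0517
gripper_force: 0.0
```

Emit:
carry_out:
  deltas:
    - [[0, 0, 0, 0, 0, 0, 0], [0, 0, 0, 0, 0, 0, 0], [0, 0, 0, 0, 0, 0, 0], [0, 0, 0, 0, 0, 0, 0], [0, 0, 0, 0, 0, 0, 0]]

```text
t: 35.38
position: [0.4492, 0.0656, 0.0201]
tcp_rot: [-3.141, 0.002, 3.084]
wrist_force: [-1.2, -2.0, 6.4]
grip_width: 0.0341
gripper_force: 80.6
```

Run:
```python
from h import *
s=manip.sense();print(s['position'].round(4),np.degrees(s['tcp_rot']).round(2),s['grip_width'],s['wrist_force'])
p=s['position']; off=p[0]-.448
# oak contact: walnut TCP .5269 + 25mm along jig ; stand-off 40 mm
xc=.5269+.025*.995+off; xs=xc-.042; ys=-.2688-(xs-.5269)*.0995
print('contact',xc,'start',xs,ys)
plan([(p[0],p[1],.11,176,0,4),(xs,ys,.11,174.3,0,0),(xs,ys,.055,174.3,0,3)])
```

```text
[0.4492 0.0656 0.0201] [-1.7998e+02  1.3000e-01  1.7673e+02] 0.03409291289454103 [-1.2036419  -2.00016828  6.36737106]
contact 0.5529952768423694 start 0.5109952768423693 -0.26721748004581575
[[[0,0,-0.75,0,0.01,0.05,0],[0,0,-0.75,0,0.01,0.04,0],[0,0,-0.75,0,0.01,0.05,0],[0,0,-0.75,0,0,0.04,0],[-0.24,-0.91,0,0,0,0.04,0]]]
[[[-0.24,-0.91,0,0,0,0.04,0],[-0.24,-0.91,0,0,0,0.03,0],[-0.24,-0.91,0,0,0,0.04,0],[-0.25,-0.91,0,0,0,0.03,0],[-0.25,-0.91,0,0,0,0.04,0]]]
[[[-0.25,-0.91,0,0,0,0.03,0],[-0.25,-0.9,0,0,0,0.04,0],[-0.25,-0.9,0,0,0,0.03,0],[-0.25,-0.91,0,0,0,0.04,0],[-0.26,-0.9,0,0,0,0.03,0]]]
[[[-0.26,-0.9,0.01,0,0,0.04,0],[0,0,0.61,0,0,0,0],[0,0,0.61,0,0,0,0],[0,0,0.61,0,0,0,0],[0,0,0,0,0,0,0]]]
end [ 0.511  -0.2671  0.055 ] [-180.     0.   174.3]
```

Emit:
carry_out:
  deltas:
    - [[0, 0, -0.75, 0, 0, 0.05, 0], [0, 0, -0.75, 0, 0, 0.05, 0], [0, 0, -0.75, 0, 0, 0.05, 0], [0, 0, -0.75, 0, 0, 0.05, 0], [-0.24, -0.9, 0, 0, 0, 0.04, 0]]

```text
t: 35.8
position: [0.4554, 0.0407, 0.1132]
tcp_rot: [3.141, 0.007, 3.071]
wrist_force: [1.7, 0.3, -1.1]
grip_width: 0.0343
gripper_force: 80.2
```

Emit:
carry_out:
  deltas:
    - [[-0.24, -0.91, 0, 0, 0, 0.04, 0], [-0.24, -0.91, 0, 0, 0, 0.04, 0], [-0.24, -0.91, 0, 0, 0, 0.04, 0], [-0.25, -0.91, 0, 0, 0, 0.03, 0], [-0.25, -0.91, 0, 0, 0, 0.03, 0]]

```text
t: 36.22
position: [0.479, -0.1019, 0.1092]
tcp_rot: [-3.141, 0.0, 3.055]
wrist_force: [0.6, 0.2, -0.8]
grip_width: 0.0342
gripper_force: 80.2
```

Emit:
carry_out:
  deltas:
    - [[-0.25, -0.91, 0, 0, 0, 0.03, 0], [-0.25, -0.9, 0, 0, 0, 0.03, 0], [-0.25, -0.9, 0, 0, 0, 0.03, 0], [-0.25, -0.9, 0, 0, 0, 0.03, 0], [-0.25, -0.9, 0, 0, 0, 0.03, 0]]

```text
t: 36.63
position: [0.504, -0.2401, 0.1091]
tcp_rot: [-3.142, 0.0, 3.044]
wrist_force: [0.4, -0.2, -1.4]
grip_width: 0.0344
gripper_force: 80.2
```

Emit:
carry_out:
  deltas:
    - [[-0.25, -0.9, 0, 0, 0, 0.03, 0], [0, 0, 0, 0, 0, 0, 0], [0, 0, 0.4, 0, 0, 0, 0], [0, 0, 0, 0, 0, 0, 0], [0, 0, 0, 0, 0, 0, 0]]

```text
t: 37.05
position: [0.5077, -0.2645, 0.0953]
tcp_rot: [3.139, -0.003, 3.043]
wrist_force: [0.5, -0.4, -1.5]
grip_width: 0.0342
gripper_force: 80.2
```

Run:
```python
from h import *
s=manip.sense();print(s['position'].round(4),np.degrees(s['tcp_rot']).round(2),s['grip_width'],s['wrist_force'])
plan([(.511,-.2671,.033,174.3,0,5)])
```

```text
[ 0.5077 -0.2645  0.0953] [ 1.7987e+02 -1.7000e-01  1.7436e+02] 0.034176551123709605 [ 0.53681744 -0.39952957 -1.52706502]
[[[-0.02,-0.02,0.42,0.01,-0.01,0,0],[-0.03,-0.01,0.41,0.01,-0.01,0,0],[-0.02,-0.02,0.42,0,-0.01,0.01,0],[-0.03,-0.01,0.41,0.01,-0.01,0,0],[-0.02,-0.02,0.42,0,0,0.01,0]]]
end [ 0.511  -0.2671  0.0329] [180.   -0.  174.3]
```

Emit:
carry_out:
  deltas:
    - [[-0.02, -0.02, 0.42, 0, 0, 0, 0], [-0.02, -0.02, 0.42, 0, 0, 0, 0], [-0.02, -0.02, 0.42, 0, 0, 0, 0], [-0.02, -0.02, 0.42, 0, 0, 0, 0], [0, 0, 0, 0, 0, 0, 0]]

```text
t: 37.47
position: [0.5091, -0.2673, 0.0426]
tcp_rot: [3.138, -0.005, 3.043]
wrist_force: [-0.9, 1.4, -0.9]
grip_width: 0.034
gripper_force: 80.2
```

Emit:
carry_out:
  deltas:
    - [[0, 0, 0.1, 0, 0, 0, 0], [0, 0, 0.1, 0, 0, 0, 0], [0, 0, 0.1, 0, 0, 0, 0], [0, 0, 0, 0, 0, 0, 0], [0, 0, 0, 0, 0, 0, 0]]

```text
t: 37.88
position: [0.5112, -0.2691, 0.0377]
tcp_rot: [-3.141, 0.0, 3.042]
wrist_force: [-0.2, 0.7, -1.7]
grip_width: 0.0339
gripper_force: 80.2
```

Emit:
carry_out:
  deltas:
    - [[0, 0.06, 0.1, 0, 0, 0, 0], [0, 0, 0.1, 0, 0, 0, 0], [0, 0, 0.04, 0, 0, 0, 0], [0, 0, 0, 0, 0, 0, 0], [0, 0, 0, 0, 0, 0, 0]]

```text
t: 38.3
position: [0.5112, -0.2672, 0.0302]
tcp_rot: [-3.142, 0.0, 3.042]
wrist_force: [-0.6, -0.1, -2.2]
grip_width: 0.034
gripper_force: 80.2
```

Emit:
carry_out:
  deltas:
    - [[-0.3, 0, 0, 0, 0, 0, 0], [-0.3, 0, 0, 0, 0, 0, 0], [-0.3, 0, 0, 0, 0, 0, 0], [-0.3, 0, 0, 0, 0, 0, 0], [0, 0, 0, 0, 0, 0, 0]]

```text
t: 38.72
position: [0.5478, -0.2709, 0.0301]
tcp_rot: [-3.141, -0.001, 3.043]
wrist_force: [-5.6, -1.1, 5.5]
grip_width: 0.0338
gripper_force: 81.0
```

Emit:
carry_out:
  deltas:
    - [[-0.15, 0, 0, 0, 0, 0, 0], [-0.1, 0, 0, 0, 0, 0, 0], [0, 0, 0, 0, 0, 0, 0], [0, 0, 0, 0, 0, 0, 0], [0, 0, 0, 0, 0, 0, 0]]

```text
t: 39.13
position: [0.553, -0.2715, 0.0301]
tcp_rot: [3.141, -0.004, 3.043]
wrist_force: [-9.1, 0.2, 5.2]
grip_width: 0.0342
gripper_force: 81.1
```

Emit:
carry_out:
  deltas:
    - [[-0.08, 0, -0.03, 0, 0, 0, 0], [0, 0, 0, 0, 0, 0, 0], [0, 0, 0, 0, 0, 0, 0], [0, 0, 0, 0, 0, 0, 0], [0, 0, 0, 0, 0, 0, 0]]

```text
t: 39.55
position: [0.5547, -0.2716, 0.0303]
tcp_rot: [3.141, -0.005, 3.042]
wrist_force: [-8.9, -0.8, 1.7]
grip_width: 0.0339
gripper_force: 80.6
```

Emit:
carry_out:
  deltas:
    - [[-0.04, 0, 0, 0, 0, 0, 0], [0, 0, 0, 0, 0, 0, 0], [0, 0, 0, 0, 0, 0, 0], [0, 0, 0, 0, 0, 0, 0], [0, 0, 0, 0, 0, 0, 0]]

```text
t: 39.97
position: [0.5549, -0.2716, 0.0302]
tcp_rot: [3.14, -0.007, 3.042]
wrist_force: [-12.8, -0.0, 4.4]
grip_width: 0.0344
gripper_force: 81.0
```

Now stalled at the stop. A little more force, then hold.

Emit:
carry_out:
  deltas:
    - [[-0.05, 0, -0.01, 0, 0, 0, 0], [0, 0, 0, 0, 0, 0, 0], [0, 0, 0, 0, 0, 0, 0], [0, 0, 0, 0, 0, 0, 0], [0, 0, 0, 0, 0, 0, 0]]

```text
t: 40.38
position: [0.5549, -0.2715, 0.0302]
tcp_rot: [3.14, -0.01, 3.042]
wrist_force: [-18.1, -1.1, 7.5]
grip_width: 0.0345
gripper_force: 81.3
```

Emit:
carry_out:
  deltas:
    - [[0, 0, 0, 0, 0, 0, 0], [0, 0, 0, 0, 0, 0, 0], [0, 0, 0, 0, 0, 0, 0], [0, 0, 0, 0, 0, 0, 0], [0, 0, 0, 0, 0, 0, 0]]

```text
t: 40.8
position: [0.555, -0.2715, 0.0302]
tcp_rot: [3.14, -0.01, 3.042]
wrist_force: [-18.9, -0.6, 7.1]
grip_width: 0.0341
gripper_force: 81.3
```

Emit:
carry_out:
  deltas:
    - [[0, 0, 0, 0, 0, 0, 0], [0, 0, 0, 0, 0, 0, 0], [0, 0, 0, 0, 0, 0, 0], [0, 0, 0, 0, 0, 0, 0], [0, 0, 0, 0, 0, 0, 0]]

```text
t: 41.22
position: [0.5549, -0.2715, 0.0302]
tcp_rot: [3.14, -0.01, 3.042]
wrist_force: [-18.2, -1.1, 7.7]
grip_width: 0.0342
gripper_force: 81.3
```

Emit:
carry_out:
  deltas:
    - [[0, 0, 0, 0, 0, 0, 0], [0, 0, 0, 0, 0, 0, 0], [0, 0, 0, 0, 0, 0, 0], [0, 0, 0, 0, 0, 0, 0], [0, 0, 0, 0, 0, 0, 0]]

```text
t: 41.63
position: [0.5549, -0.2715, 0.0302]
tcp_rot: [3.14, -0.01, 3.042]
wrist_force: [-17.6, -0.5, 7.8]
grip_width: 0.0339
gripper_force: 81.3
```

Emit:
carry_out:
  deltas:
    - [[0, 0, 0, 0, 0, 0, 0], [0, 0, 0, 0, 0, 0, 0], [0, 0, 0, 0, 0, 0, 0], [0, 0, 0, 0, 0, 0, 0], [0, 0, 0, 0, 0, 0, 0]]

```text
t: 42.05
position: [0.5549, -0.2715, 0.0302]
tcp_rot: [3.14, -0.01, 3.042]
wrist_force: [-19.1, -0.5, 6.9]
grip_width: 0.0339
gripper_force: 81.3
```

Emit:
carry_out:
  deltas:
    - [[0, 0, 0, 0, 0, 0, 0], [0, 0, 0, 0, 0, 0, 0], [0, 0, 0, 0, 0, 0, 0], [0, 0, 0, 0, 0, 0, 0], [0, 0, 0, 0, 0, 0, 0]]

```text
t: 42.47
position: [0.5549, -0.2715, 0.0302]
tcp_rot: [3.14, -0.01, 3.042]
wrist_force: [-18.0, -1.4, 7.0]
grip_width: 0.0341
gripper_force: 81.3
```

Emit:
carry_out:
  deltas:
    - [[0, 0, 0, 0, 0, 0, 0], [0, 0, 0, 0, 0, 0, 0], [0, 0, 0, 0, 0, 0, 0], [0, 0, 0, 0, 0, 0, 0], [0, 0, 0, 0, 0, 0, 0]]

```text
t: 42.88
position: [0.5549, -0.2715, 0.0302]
tcp_rot: [3.14, -0.01, 3.042]
wrist_force: [-18.2, -1.9, 6.9]
grip_width: 0.0343
gripper_force: 81.3
```

Emit:
carry_out:
  deltas:
    - [[0, 0, 0, 0, 0, 0, 0], [0, 0, 0, 0, 0, 0, 0], [0, 0, 0, 0, 0, 0, 0], [0, 0, 0, 0, 0, 0, 0], [0, 0, 0, 0, 0, 0, 0]]

```text
t: 43.3
position: [0.5549, -0.2715, 0.0302]
tcp_rot: [3.14, -0.01, 3.042]
wrist_force: [-19.3, -0.4, 7.1]
grip_width: 0.034
gripper_force: 81.3
```

Run:
```python
from h import *
s=manip.sense();print(s['position'].round(4),s['wrist_force'].round(1))
d={n:grab(n) for n in('scene','top')}
for n in d: np.save(f'pics/{n}9.npy',d[n],allow_pickle=True)
# is batten central? oak mask in jig area, scene view, top plane z=.046
m=mask(d['scene'],'oak',(150,170,230,240)); print(cv2.countNonZero(m), rectw(d['scene'],m,.046))
for nm in('blue','walnut'):
    m=mask(d['top'],nm,(100,140,190,240)); 
    if nm=='walnut': continue
    x,y,*r=rectw(d['top'],m,.044); e=np.radians(BA); q=np.array([x-BX,y-BY]); print(nm,'box',q@[np.cos(e),np.sin(e)],q@[-np.sin(e),np.cos(e)],r)
x,y=box(-.006,-.014);print(x,y)
plan([(.515,-.2676,.036,174.3,0,4),(.515,-.2676,.13,174.3,0,4),(x,y,.13,256.2,0,0)],start=(.555,-.2716,.0302,174.3))
```

```text
[ 0.5549 -0.2715  0.0302] [-19.3  -0.4   7.1]
75 (0.4096, -0.4371, 86, 21, 24.1)
blue box 0.01116937524964938 0.044241327472539956 [105, 33, 75.1]
0.5364646791732633 0.2583337259144421
[[[0.33,0,-0.05,0,0,0,0],[0.34,0,-0.05,0,0,0,0],[0.33,0,-0.05,0,0,0,0],[0.34,0,-0.04,0,0,0,0],[0,0,-0.78,0,0,0,0]]]
[[[0,0,-0.79,0,0,0,0],[0,0,-0.78,0,0,0,0],[0,0,-0.79,0,0,0,0],[0.05,0.8,0,0,0,-0.93,0],[-0.01,0.8,0,0,0,-0.93,0]]]
[[[-0.06,0.8,0,0,0,-0.93,0],[-0.11,0.79,0,0,0,-0.93,0],[-0.16,0.78,0,0,0,-0.93,0],[-0.21,0.77,0,0,0,-0.93,0],[-0.26,0.75,0,0,0,-0.93,0]]]
[[[-0.31,0.74,0,0,0,-0.93,0],[-0.35,0.71,0,0,0,-0.93,0],[-0.4,0.69,0,0,0,-0.93,0],[-0.44,0.66,0,0,0,-0.93,0],[-0.49,0.63,0,0,0,-0.93,0]]]
[[[-0.53,0.6,0,0,0,-0.93,0],[-0.56,0.56,0,0,0,-0.93,0],[-0.6,0.53,0,0,0,-0.93,0],[-0.63,0.49,0,0,0,-0.93,0],[-0.66,0.44,0,0,0,-0.93,0]]]
[[[-0.69,0.4,0,0,0,-0.93,0],[-0.71,0.36,0,0,0,-0.93,0],[-0.74,0.31,0,0,0,-0.93,0],[-0.75,0.26,0,0,0,-0.94,0],[-0.77,0.21,0,0,0,-0.93,0]]]
end [0.5364 0.2583 0.1301] [-180.     0.  -103.8]
```

Emit:
carry_out:
  deltas:
    - [[0.45, 0, 0, 0, 0, 0, 0], [0.35, 0, -0.05, 0, 0, 0, 0], [0.34, 0, -0.05, 0, 0, 0, 0], [0.34, 0, -0.05, 0, 0, 0, 0], [0, 0, -0.78, 0, 0, 0, 0]]

```text
t: 43.82
position: [0.5112, -0.2649, 0.055]
tcp_rot: [3.136, -0.008, 3.042]
wrist_force: [-0.3, 0.5, -1.7]
grip_width: 0.034
gripper_force: 80.2
```

Emit:
carry_out:
  deltas:
    - [[0, 0, -0.78, 0, 0, 0, 0], [0, 0, -0.78, 0, 0, 0, 0], [0, 0, -0.78, 0, 0, 0, 0], [0.05, 0.8, 0, 0, 0, -0.93, 0], [0, 0.8, 0, 0, 0, -0.93, 0]]

```text
t: 44.23
position: [0.5187, -0.2209, 0.1319]
tcp_rot: [-3.139, 0.005, -3.11]
wrist_force: [0.3, 0.5, -3.1]
grip_width: 0.0338
gripper_force: 80.4
```

Emit:
carry_out:
  deltas:
    - [[-0.06, 0.8, 0, 0, 0, -0.93, 0], [-0.1, 0.8, 0, 0, 0, -0.93, 0], [-0.16, 0.78, 0, 0, 0, -0.93, 0], [-0.2, 0.77, 0, 0, 0, -0.93, 0], [-0.26, 0.75, 0, 0, 0, -0.93, 0]]

```text
t: 44.65
position: [0.5218, -0.0985, 0.1296]
tcp_rot: [-3.142, 0.001, -2.783]
wrist_force: [-0.2, -0.7, -1.6]
grip_width: 0.0337
gripper_force: 80.4
```

Emit:
carry_out:
  deltas:
    - [[-0.3, 0.74, 0, 0, 0, -0.93, 0], [-0.35, 0.71, 0, 0, 0, -0.93, 0], [-0.4, 0.7, 0, 0, 0, -0.93, 0], [-0.44, 0.66, 0, 0, 0, -0.93, 0], [-0.48, 0.63, 0, 0, 0, -0.93, 0]]

```text
t: 45.07
position: [0.526, 0.0209, 0.1296]
tcp_rot: [-3.141, 0.001, -2.458]
wrist_force: [0.1, -0.0, -0.6]
grip_width: 0.034
gripper_force: 80.4
```

Emit:
carry_out:
  deltas:
    - [[-0.52, 0.6, 0, 0, 0, -0.93, 0], [-0.56, 0.56, 0, 0, 0, -0.93, 0], [-0.6, 0.53, 0, 0, 0, -0.93, 0], [-0.63, 0.5, 0, 0, 0, -0.93, 0], [-0.66, 0.45, 0, 0, 0, -0.93, 0]]

```text
t: 45.48
position: [0.53, 0.1406, 0.1296]
tcp_rot: [-3.141, 0.001, -2.134]
wrist_force: [0.2, 0.1, -1.0]
grip_width: 0.0337
gripper_force: 80.4
```

Emit:
carry_out:
  deltas:
    - [[-0.7, 0.4, 0, 0, 0, -0.93, 0], [-0.7, 0.35, 0, 0, 0, -0.93, 0], [-0.74, 0.3, 0, 0, 0, -0.93, 0], [0, 0, 0, 0, 0, 0, 0], [0, 0, 0, 0, 0, 0, 0]]

```text
t: 45.9
position: [0.533, 0.2119, 0.1294]
tcp_rot: [-3.142, 0.0, -1.94]
wrist_force: [-0.4, -0.3, -1.9]
grip_width: 0.0342
gripper_force: 80.3
```

Run:
```python
from h import *
s=manip.sense();print(s['position'].round(4),np.degrees(s['tcp_rot']).round(2),s['grip_width'])
x,y=box(-.006,-.014)
plan([(x,y,.13,256.2,0,0),(x,y,.0285,256.2,0,7)])
```

```text
[0.533  0.2119 0.1294] [-1.8000e+02  1.0000e-02 -1.1118e+02] 0.03421722466965713
[[[-0.74,0.23,-0.01,0,0,-0.92,0],[-0.76,0.17,-0.01,0,0,-0.92,0],[0,0,0.48,0,0,0,0],[0,0,0.48,0,0,0,0],[0,0,0.48,0,0,0,0]]]
[[[0,0,0.49,0,0,0,0],[0,0,0.48,0,0,0,0],[0,0,0.49,0,0,0,0],[0,0,0.48,0,0,0,0],[0,0,0,0,0,0,0]]]
end [0.5365 0.2584 0.0286] [-180.     0.  -103.8]
```

Emit:
carry_out:
  deltas:
    - [[-0.74, 0.22, 0, 0, 0, -0.92, 0], [-0.76, 0.17, 0, 0, 0, -0.92, 0], [0, 0, 0, 0, 0, 0, 0], [0, 0, 0.48, 0, 0, 0, 0], [0, 0, 0.48, 0, 0, 0, 0]]

```text
t: 46.32
position: [0.5381, 0.2564, 0.1014]
tcp_rot: [-3.139, 0.001, -1.815]
wrist_force: [0.3, 0.3, -1.5]
grip_width: 0.0341
gripper_force: 80.3
```

Emit:
carry_out:
  deltas:
    - [[0, 0, 0.48, 0, 0, 0, 0], [0, 0, 0.48, 0, 0, 0, 0], [0, 0, 0.48, 0, 0, 0, 0], [0, 0, 0.4, 0, 0, 0, 0], [0, 0, 0, 0, 0, 0, 0]]

```text
t: 46.73
position: [0.5351, 0.2553, 0.0427]
tcp_rot: [3.137, -0.003, -1.816]
wrist_force: [-1.4, -0.4, -0.2]
grip_width: 0.0339
gripper_force: 80.3
```

Emit:
carry_out:
  deltas:
    - [[0, 0, 0.15, 0, 0, 0, 0], [0, 0, 0.15, 0, 0, 0, 0], [0, 0, 0.1, 0, 0, 0, 0], [0, 0, 0, 0, 0, 0, 0], [0, 0, 0, 0, 0, 0, 0]]

```text
t: 47.15
position: [0.5373, 0.2571, 0.0339]
tcp_rot: [-3.141, 0.0, -1.814]
wrist_force: [-0.5, 0.9, -1.0]
grip_width: 0.0341
gripper_force: 80.3
```

Emit:
carry_out:
  deltas:
    - [[0, 0, 0.1, 0, 0, 0, 0], [0, 0, 0.08, 0, 0, 0, 0], [0, 0, 0, 0, 0, 0, 0], [0, 0, 0, 0, 0, 0, 0], [0, 0, 0, 0, 0, 0, 0]]

```text
t: 47.57
position: [0.5371, 0.257, 0.0282]
tcp_rot: [-3.142, 0.0, -1.814]
wrist_force: [0.4, 0.3, -1.2]
grip_width: 0.0336
gripper_force: 80.3
```

Emit:
carry_out:
  deltas:
    - [[0, 0, 0, 0, 0, 0, 0.51], [0, 0, 0, 0, 0, 0, 0.51], [0, 0, 0, 0, 0, 0, 0.51], [0, 0, 0, 0, 0, 0, 0.51], [0, 0, -0.4, 0, 0, 0, 0.51]]

```text
t: 47.98
position: [0.5352, 0.2565, 0.0383]
tcp_rot: [3.138, -0.002, -1.814]
wrist_force: [0.2, -0.6, 0.8]
grip_width: 0.0433
gripper_force: 0.0
```

Emit:
carry_out:
  deltas:
    - [[0, 0, -0.9, 0, 0, 0, 0.51], [0, 0, -0.95, 0, 0, 0, 0.51], [0, 0, -0.95, 0, 0, 0, 0.3], [0, 0, -0.95, 0, 0, 0, 0], [0, 0, -0.95, 0, 0, 0, 0]]

```text
t: 48.4
position: [0.537, 0.257, 0.1837]
tcp_rot: [-3.141, 0.0, -1.814]
wrist_force: [1.3, 0.0, -0.6]
grip_width: 0.0079
gripper_force: 0.0
```

Emit:
carry_out:
  deltas:
    - [[0, 0, -0.95, 0, 0, 0, 0], [0, 0, -0.95, 0, 0, 0, 0], [0, 0, -0.95, 0, 0, 0, 0], [0, 0, -0.95, 0, 0, 0, 0], [0, 0, -0.95, 0, 0, 0, 0]]

```text
t: 48.82
position: [0.5366, 0.2569, 0.3263]
tcp_rot: [-3.141, 0.0, -1.814]
wrist_force: [-0.2, -0.1, 0.8]
grip_width: 0.0001
gripper_force: 0.0
```

Run:
```python
from h import *
d={n:grab(n) for n in('scene','top')}
for n,r in(('scene',(290,165,440,290)),('top',(70,100,280,245))):
    np.save(f'pics/{n}10.npy',d[n],allow_pickle=True)
    cv2.imwrite(f'pics/x{n}.png',cv2.resize(d[n]['frame'][r[1]:r[3],r[0]:r[2]],(350 if n=='scene' else 450,350),interpolation=cv2.INTER_CUBIC))
cv2.imwrite('pics/b10.png',np.hstack([cv2.imread('pics/xscene.png'),cv2.imread('pics/xtop.png')]))
s=manip.sense();print(s['position'].round(4),np.degrees(s['tcp_rot']).round(2),s['grip_width'])
x,y=box(.155,.08)
plan([(x,y,.325,256.2,0,0)]);print(box(.155,.08))
```

```text
[0.5392 0.2576 0.3312] [-179.43    0.3  -103.92] -3.2891716403771186e-05
[[[-0.77,0.46,0.03,-0.02,0.01,0,0],[-0.76,0.46,0.03,-0.02,0.01,0,0],[-0.77,0.46,0.03,-0.02,0.01,-0.01,0],[-0.77,0.46,0.03,-0.02,0.01,0,0],[-0.76,0.47,0.03,-0.02,0.01,-0.01,0]]]
[[[-0.77,0.46,0.03,-0.02,0.01,0,0],[-0.76,0.47,0.03,-0.02,0.02,-0.01,0],[0,0,0,0,0,0,0],[0,0,0,0,0,0,0],[0,0,0,0,0,0,0]]]
end [0.4835 0.4371 0.3249] [-180.    -0.  -103.8]
(np.float64(0.48358194353190914), np.float64(0.4371084899922801))
```

View pics/b10.png

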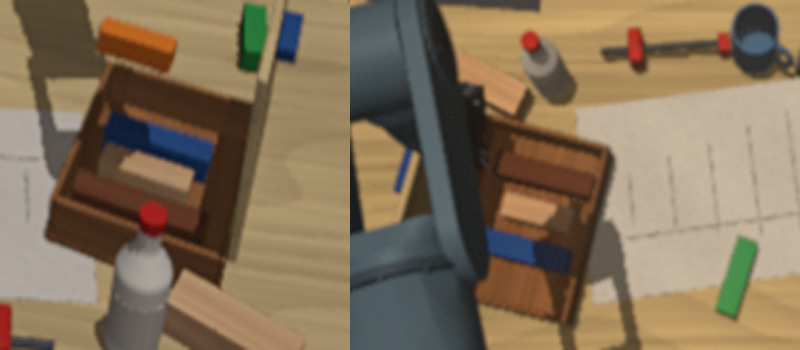

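All three battens lie flat side by side in the box: walnut (545,175), oak (530,210), blue (530,250). Moving over behind the lid.

Emit:
carry_out:
  deltas:
    - [[-0.77, 0.46, 0, 0, 0, 0, 0], [-0.77, 0.46, 0, 0, 0, 0, 0], [-0.77, 0.46, 0, 0, 0, 0, 0], [-0.77, 0.46, 0, 0, 0, 0, 0], [-0.77, 0.46, 0, 0, 0, 0, 0]]

```text
t: 49.33
position: [0.4971, 0.3866, 0.3238]
tcp_rot: [3.141, -0.0, -1.814]
wrist_force: [0.3, 0.0, -0.1]
grip_width: -0.0003
gripper_force: 0.0
```

Emit:
carry_out:
  deltas:
    - [[-0.77, 0.46, 0, 0, 0, 0, 0], [-0.77, 0.46, 0, 0, 0, 0, 0], [0, 0, 0, 0, 0, 0, 0], [0, 0, 0.5, 0, 0, 0, 0], [0, 0, 0.5, 0, 0, 0, 0]]

```text
t: 49.75
position: [0.4822, 0.4377, 0.2944]
tcp_rot: [-3.14, 0.001, -1.813]
wrist_force: [0.3, -0.4, -0.9]
grip_width: 0.0001
gripper_force: 0.0
```

Emit:
carry_out:
  deltas:
    - [[0, 0, 0.5, 0, 0, 0, 0], [0, 0, 0.5, 0, 0, 0, 0], [0, 0, 0.5, 0, 0, 0, 0], [0, 0, 0.5, 0, 0, 0, 0], [0, 0, 0, 0, 0, 0, 0]]

```text
t: 50.17
position: [0.4805, 0.4355, 0.2298]
tcp_rot: [3.137, -0.005, -1.814]
wrist_force: [0.3, -0.4, -0.5]
grip_width: 0.0001
gripper_force: 0.0
```

Run:
```python
from h import *
s=manip.sense();p=s['position'];print(p.round(4),np.degrees(s['tcp_rot']).round(2),s['wrist_force'].round(1))
e=np.radians(BA);q=p[:2]-[BX,BY];print('box',q@[np.cos(e),np.sin(e)],q@[-np.sin(e),np.cos(e)])
r=.165;w=[]
for th in np.arange(1.45,-.01,-.145):
    xc=.105-r*np.cos(th)+.01*np.sin(th)+.011; z=.062+r*np.sin(th)+.01*np.cos(th)
    print(round(th,2),round(xc,4),round(z,4)); x,y=box(xc,.08); w.append((x,y,z,256.2,0,4))
plan(w)
```

```text
[0.4805 0.4355 0.2298] [ 179.74   -0.28 -103.94] [ 0.3 -0.4 -0.5]
box 0.1527415468015845 0.08264658646537937
1.45 0.106 0.227
1.3 0.0823 0.2238
1.16 0.0593 0.2173
1.01 0.0374 0.2074
0.87 0.0172 0.1946
0.72 -0.0009 0.1789
0.58 -0.0165 0.1608
0.43 -0.0294 0.1406
0.29 -0.0393 0.1188
0.14 -0.0458 0.0957
-0.0 -0.049 0.072
[[[0.39,-0.02,0.03,0.02,-0.02,-0.01,0],[0.39,-0.02,0.02,0.01,-0.02,-0.01,0],[0.39,-0.03,0.02,0.02,-0.01,-0.01,0],[0.39,-0.02,0.03,0.01,-0.02,-0.01,0],[0.2,0,0.03,0,0,0,0]]]
[[[0.2,0,0.02,0,0,0,0],[0.19,0,0.03,0,0,0,0],[0.2,0,0.02,0,0,0,0],[0.19,0,0.06,0,0,0,0],[0.19,0,0.05,0,0,0,0]]]
[[[0.19,0,0.06,0,0,0,0],[0.2,0,0.05,0,0,0,0],[0.18,0,0.08,0,0,0,0],[0.18,0,0.08,0,0,0,0],[0.18,0,0.08,0,0,0,0]]]
[[[0.18,0,0.09,0,0,0,0],[0.17,0,0.11,0,0,0,0],[0.17,0,0.11,0,0,0,0],[0.17,0,0.1,0,0,0,0],[0.17,0,0.11,0,0,0,0]]]
[[[0.15,0,0.13,0,0,0,0],[0.15,0,0.13,0,0,0,0],[0.15,0,0.13,0,0,0,0],[0.15,0,0.13,0,0,0,0],[0.13,0,0.15,0,0,0,0]]]
[[[0.13,0,0.15,0,0,0,0],[0.13,0,0.15,0,0,0,0],[0.13,0,0.15,0,0,0,0],[0.11,0,0.17,0,0,0,0],[0.11,0,0.17,0,0,0,0]]]
[[[0.11,0,0.17,0,0,0,0],[0.1,0,0.17,0,0,0,0],[0.08,0,0.18,0,0,0,0],[0.08,0,0.18,0,0,0,0],[0.08,0,0.18,0,0,0,0]]]
[[[0.09,0,0.19,0,0,0,0],[0.05,0,0.19,0,0,0,0],[0.06,0,0.19,0,0,0,0],[0.05,0,0.19,0,0,0,0],[0.06,0,0.19,0,0,0,0]]]
[[[0.03,0,0.2,0,0,0,0],[0.02,0,0.2,0,0,0,0],[0.03,0,0.2,0,0,0,0],[0.02,0,0.19,0,0,0,0],[0,0,0,0,0,0,0]]]
end [0.4349 0.2391 0.0721] [ 180.     0.  -103.8]
```

Emit:
carry_out:
  deltas:
    - [[0.4, 0, 0, 0, 0, 0, 0], [0.4, 0, 0, 0, 0, 0, 0], [0.4, 0, 0, 0, 0, 0, 0], [0.38, 0, 0, 0, 0, 0, 0], [0.2, 0, 0.03, 0, 0, 0, 0]]

```text
t: 50.58
position: [0.4694, 0.3848, 0.2339]
tcp_rot: [-3.141, 0.001, -1.814]
wrist_force: [0.5, 2.8, 1.5]
grip_width: -0.0001
gripper_force: 1.5
```

Emit:
carry_out:
  deltas:
    - [[0.2, 0, 0.03, 0, 0, 0, 0], [0.2, 0, 0.03, 0, 0, 0, 0], [0.2, 0, 0.03, 0, 0, 0, 0], [0.19, 0, 0.06, 0, 0, 0, 0], [0.19, 0, 0.06, 0, 0, 0, 0]]

```text
t: 51.0
position: [0.4625, 0.3564, 0.2267]
tcp_rot: [-3.141, 0.0, -1.814]
wrist_force: [0.5, 2.7, 3.0]
grip_width: 0.0
gripper_force: 1.4
```

Emit:
carry_out:
  deltas:
    - [[0.19, 0, 0.06, 0, 0, 0, 0], [0.19, 0, 0.06, 0, 0, 0, 0], [0.18, 0, 0.08, 0, 0, 0, 0], [0.18, 0, 0.08, 0, 0, 0, 0], [0.18, 0, 0.08, 0, 0, 0, 0]]

```text
t: 51.42
position: [0.4556, 0.3294, 0.2153]
tcp_rot: [-3.141, -0.0, -1.814]
wrist_force: [1.2, 0.7, 1.4]
grip_width: 0.0001
gripper_force: 1.2
```

Emit:
carry_out:
  deltas:
    - [[0.18, 0, 0.09, 0, 0, 0, 0], [0.17, 0, 0.11, 0, 0, 0, 0], [0.17, 0, 0.11, 0, 0, 0, 0], [0.17, 0, 0.11, 0, 0, 0, 0], [0.17, 0, 0.11, 0, 0, 0, 0]]

```text
t: 51.83
position: [0.4493, 0.3045, 0.1993]
tcp_rot: [3.141, -0.0, -1.814]
wrist_force: [1.6, 2.0, 0.1]
grip_width: -0.0
gripper_force: 1.0
```

Emit:
carry_out:
  deltas:
    - [[0.15, 0, 0.13, 0, 0, 0, 0], [0.15, 0, 0.13, 0, 0, 0, 0], [0.15, 0, 0.13, 0, 0, 0, 0], [0.15, 0, 0.13, 0, 0, 0, 0], [0.13, 0, 0.15, 0, 0, 0, 0]]

```text
t: 52.25
position: [0.4439, 0.2833, 0.1792]
tcp_rot: [3.141, -0.0, -1.814]
wrist_force: [0.6, 0.3, 2.5]
grip_width: 0.0
gripper_force: 0.9
```

Emit:
carry_out:
  deltas:
    - [[0.13, 0, 0.15, 0, 0, 0, 0], [0.13, 0, 0.15, 0, 0, 0, 0], [0.13, 0, 0.15, 0, 0, 0, 0], [0.11, 0, 0.17, 0, 0, 0, 0], [0.11, 0, 0.17, 0, 0, 0, 0]]

```text
t: 52.67
position: [0.4396, 0.2655, 0.1554]
tcp_rot: [3.141, -0.0, -1.814]
wrist_force: [-0.4, -0.1, 1.3]
grip_width: 0.0002
gripper_force: 0.8
```

Emit:
carry_out:
  deltas:
    - [[0.11, 0, 0.17, 0, 0, 0, 0], [0.1, 0, 0.17, 0, 0, 0, 0], [0.08, 0, 0.18, 0, 0, 0, 0], [0.08, 0, 0.18, 0, 0, 0, 0], [0.08, 0, 0.18, 0, 0, 0, 0]]

```text
t: 53.08
position: [0.4364, 0.2526, 0.129]
tcp_rot: [3.141, -0.0, -1.814]
wrist_force: [-0.7, -0.7, 2.1]
grip_width: -0.0001
gripper_force: 0.7
```

Emit:
carry_out:
  deltas:
    - [[0.08, 0, 0.19, 0, 0, 0, 0], [0.05, 0, 0.19, 0, 0, 0, 0], [0.05, 0, 0.19, 0, 0, 0, 0], [0.05, 0, 0.19, 0, 0, 0, 0], [0.05, 0, 0.19, 0, 0, 0, 0]]

```text
t: 53.5
position: [0.4344, 0.2446, 0.1004]
tcp_rot: [3.141, -0.0, -1.814]
wrist_force: [-0.5, -0.3, 0.8]
grip_width: 0.0
gripper_force: 0.6
```

Emit:
carry_out:
  deltas:
    - [[0.03, 0, 0.18, 0, 0, 0, 0], [0.03, 0, 0.18, 0, 0, 0, 0], [0.03, 0, 0.18, 0, 0, 0, 0], [0, 0, 0.1, 0, 0, 0, 0], [0, 0, 0, 0, 0, 0, 0]]

```text
t: 53.92
position: [0.4333, 0.242, 0.081]
tcp_rot: [3.14, -0.0, -1.814]
wrist_force: [-0.1, 0.8, -0.4]
grip_width: 0.0004
gripper_force: 0.0
```

Emit:
carry_out:
  deltas:
    - [[0, 0, 0.1, 0, 0, 0, 0], [0, 0, 0.1, 0, 0, 0, 0], [0, 0, 0.05, 0, 0, 0, 0], [0, 0, 0, 0, 0, 0, 0], [0, 0, 0, 0, 0, 0, 0]]

```text
t: 54.33
position: [0.4338, 0.2422, 0.0743]
tcp_rot: [3.141, 0.0, -1.814]
wrist_force: [-0.2, 0.4, 0.2]
grip_width: 0.0002
gripper_force: 0.0
```

Emit:
carry_out:
  deltas:
    - [[0, 0, 0.06, 0, 0, 0, 0], [0, 0, 0.04, 0, 0, 0, 0], [0, 0, 0, 0, 0, 0, 0], [0, 0, 0, 0, 0, 0, 0], [0, 0, 0, 0, 0, 0, 0]]

```text
t: 54.75
position: [0.4341, 0.2422, 0.0725]
tcp_rot: [-3.141, 0.0, -1.814]
wrist_force: [-4.2, -1.5, 10.5]
grip_width: 0.0001
gripper_force: 5.4
```

Emit:
carry_out:
  deltas:
    - [[0, 0, 0.05, 0, 0, 0, 0], [0, 0, 0, 0, 0, 0, 0], [0, 0, 0, 0, 0, 0, 0], [0, 0, -0.3, 0, 0, 0, 0], [0, 0, -0.8, 0, 0, 0, 0]]

```text
t: 55.17
position: [0.4315, 0.2415, 0.1008]
tcp_rot: [3.137, -0.003, -1.814]
wrist_force: [-0.7, -0.5, 0.7]
grip_width: -0.0001
gripper_force: 0.0
```

Emit:
carry_out:
  deltas:
    - [[0, 0, -0.9, 0, 0, 0, 0], [0, 0, -0.9, 0, 0, 0, 0], [0.8, 0, -0.4, 0, 0, 0, 0], [0.9, 0, 0, 0, 0, 0, 0], [0.9, 0, 0, 0, 0, 0, 0]]

```text
t: 55.58
position: [0.4156, 0.1661, 0.1702]
tcp_rot: [-3.139, 0.001, -1.812]
wrist_force: [0.2, -0.7, 0.1]
grip_width: -0.0001
gripper_force: 0.0
```

Emit:
carry_out:
  deltas:
    - [[0.9, 0, 0, 0, 0, 0, 0], [0.9, 0, 0, 0, 0, 0, 0], [0.9, 0, 0, 0, 0, 0, 0], [0.9, 0, 0, 0, 0, 0, 0], [0, 0, 0, 0, 0, 0, 0]]

```text
t: 56.0
position: [0.3884, 0.0585, 0.1689]
tcp_rot: [-3.141, -0.001, -1.817]
wrist_force: [-0.8, 0.1, 0.8]
grip_width: -0.0003
gripper_force: 0.0
```

Run:
```python
from h import *
d=grab('scene'); cv2.imwrite('pics/fin.png',cv2.resize(d['frame'][130:300,100:440],(800,400),interpolation=cv2.INTER_CUBIC))
print(manip.sense()['position'])
```

```text
[0.38893339 0.05997554 0.16903284]
```

View pics/fin.png

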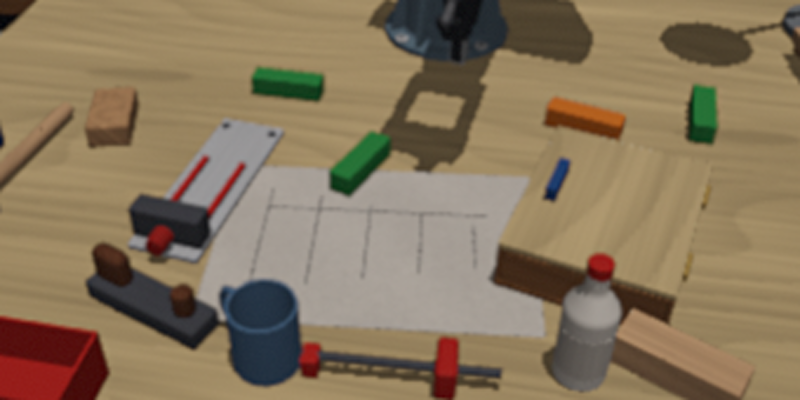

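The lid is closed flat on the box at (605,210), the jig is empty at (205,190), and the bystanders are in place. Handing in.

```bash
python3 -c "
from bench import manip
print(manip.finish_job())"
```

```text
the job is handed in; nothing more can be done
None
```

I marked walnut, blue and oak in that order (there was no white batten), put them flat in the box, closed the lid gently and handed the job in; the hand-in gave no verdict.

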